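# Weigh the shoe trees for the post

## Robot

A 6-joint arm with a two-finger parallel gripper is mounted at the origin on the work surface. World frame = base frame: x ahead of the robot, y to its left, z up, the work surface at z = 0. Lengths are in mm, angles in rad, forces in N, time in s.
With the tool pointing down it reaches from about 275 to 1000 mm from the base axis. Payload 8.4 kg.
Tool frame: the origin (TCP) lies at the very end of the fingers, on their centre line; the grasp point (between the pads) lies 19 mm behind it; z points along the fingers, x is the direction in which the jaws open and shut, and the axes are right-handed (so a half turn about z gives the same grasp; the last joint's range is limited). The gripper opens to 85 mm and grips with 20 to 120 N. Pads are 22 mm wide; open, the fingers measure 114 mm over their backs; the gripper's body (76 mm by 85 mm) begins 54 mm behind the grasp point. The pads swing forward as they close: fully open they stand 13 mm farther back than shut.
Start: joints at [1.127, 0.353, 1.633, -0, 1.155, -0.002], TCP at [267.228, 564.993, 231.281] pointing down, gripper open.
Joint ranges: [-2.63, 2.63], [-0.92, 2.1], [0.06, 2.66], [-1.3, 4.44], [0, 2.69], [-3.02, 3.02]. Speed limits (rad/s): [2.22, 2.22, 2.79, 3.14, 3.14, 3.14].

## Interface

Orientations are given as [roll, pitch, yaw] about the fixed x, y, z axes, in that order (R = Rz(yaw) Ry(pitch) Rx(roll)).
In Python, from rig import r gives the robot as it stands. The module is installed in compiled form; this text tells all that it offers.
- The arm moves only by the tool apply_moves, never from a script. Its argument "targets" is a list that holds one entry, the list of rows, each a list of 7 numbers: the gripper's target within -1 to 1 (fully open at 1, half-way at 0, shut at -1), then the shift along the tool's x, y, z in cm, then the turn, a rotation vector about the tool's x, y, z in degrees. A call has 1 to 8 rows; each row is the pose to reach, as a shift and turn from the pose measured when the call began, along the tool's axes at that moment; what a row does not reach only later rows make up. A row lasts 1/10 s, in which the tool goes at most 50 mm and 8.59 degrees, less where a joint would pass 70% of its speed; a pose out of reach is approached as far as the arm can. A call with a gripper value outside its range is refused whole. The fingers move at their own pace and stop on an object; "newtons" is the grip in N (left out, the last holds). Time passes only in rows, so rows that repeat a pose let the fingers close. It gives the time, the measured TCP pose, the force and the opening at its end, in the units of the state.
- r.sense(): the state, without advancing time (a new reading comes with each control period).
- r.grab_frame(name): name is "scene" or "side" or "wrist"; returns a dict with "pixels" (384x512x3 uint8, red, green, blue), "fov_y" (degrees; the focal length in pixels is half the picture's height over the tangent of half this angle, whatever the lens; pixels are square), "cx", "cy" (the principal point, pixels), "R" (3x3) and "t" (3): a world point X has camera coordinates R X + t; the wrist camera has in their place "mount" (4x4, takes a point from camera to tool coordinates, whose origin is the TCP and whose axes are the tool frame's). Camera axes: x right, y down, z forward; pixel columns grow to the right and rows downward; lengths in mm; the calibration is good to about 2 mm. A picture is of the moment at which its call begins: read the wrist's pose just before it. There is no depth.
- r.sign_off(): hands the job in, once; it reports no verdict.
The state is a dict: "clock": time; "qpos": joint angles; "qvel": joint speeds; "joint_efforts": joint torques, N m; "eef_pos": TCP position; "tcp_rot": TCP orientation; "contact_force": force on the tool from outside, world axes, zero at the start; "wrist_torque": the same for the moment, N m; "opening": opening from 0.0 (shut) to 1.0 (fully open).
Only numpy, scipy, OpenCV 4.12 (cv2) and the standard library are available. Lean on these libraries where they do the work, as an engineer would, in place of code of your own. Each camera call takes 0.05 s, during which the arm holds its last target. There are 200 camera calls.

## Task

Weigh the pair of shoe trees for the post: set the empty metal tray on the parcel scale by slipping its rear flange under the folded lip of the scale's back stop and swinging the front down until it lies flat inside the pan's turned-up edges, and let go of it. Then press the tare key down with nothing but the empty tray on the scale. After that gently lay both shoe trees flat and side by side in the tray, so that only the tray carries them; do not press tare again once a shoe tree is in, and leave the torch, the coaster with its key and the bin where they stand.

Things in the scene. Friction and masses are not known exactly. Their poses are not given: they have to be found in the camera images.
- scale: White parcel scale fixed to the shelf, 265 (x) by 228 (y) mm. Origin: centre of its underside; x points from its console to the back stop, z up. Steel pan 48 mm above the shelf, its edges turned up 10 mm at the front (inner face x = -64) and sides (inner faces y = +-109). In front a console (x = -132 to -69) slopes down 25 deg towards -x: display on its left (+y), tare key on its right.
- seat (a point): Point on the pan's upper face where the tray's origin belongs (x = 20, y = 0, z = 48 mm in the scale's frame, same axes). The seated tray then has 5 mm to spare behind, 6 mm in front, 7 mm at each side, and its flange 5 mm under the lip. The turned-up front edge is too high to slide the tray in level: it goes in tilted, rear low and first, then the front swings down.
- back_lip (a point): Middle of the lower front edge of the scale's folded lip (x = 110, z = 93 mm in the scale's frame, so 45 mm above the pan). The lip is the top of the upright 190 mm wide back stop, folded 18 mm forward, 3 mm thick; the stop's inner face lies at x = 128. The tray's rear flange goes under it.
- tray: Open aluminium tray, 0.18 to 0.26 kg, floor 156 (x) by 200 (y) mm and 4 mm thick, rim 40 mm high. Origin: centre of its underside; x points to its rear, z up. The front wall leans out 25 deg (rim x = -97) and carries the grip; sides lean out 10 deg (rim y = +-107), the rear wall 15 deg, ending in a flat flange (see tray_lip). Starts level on the shelf.
- tray_grip (a point): Middle of the tray's thick grip (x = -102, y = 0, z = 57 mm in the tray's frame): 60 mm wide along y, 10 mm thick, in line with the front wall, rising to 72 mm. Pinch it through the 10 mm, fingers pointing down along its slope, that is 25 deg from vertical towards the tray's rear; part-open fingers (about 40 mm) keep clear of what is below.
- tray_lip (a point): Middle of the rear edge of the tray's flange, on its upper face: x = 103, y = 0, z = 40 mm in the tray's frame. The flange is 180 mm wide, 4 mm thick and stands 14 mm out from the rear rim; the floor's rear edge is at x = 78.
- tare (a joint): How far the tare key is pressed, in m: 0 up, 0.006 fully down; it counts from 0.004. Spring-loaded: about 1.5 N to start it, 5 N fully down.
- tare_top (a point): Middle of the top of the tare key, a grey oblong key 22 by 34 mm, 8 mm proud of the console, near the scale's front right corner (x = -107, y = -90, z = 37 mm in its frame). This point's z points out of the key, 25 deg from vertical towards the scale's front: push it the other way. The seated tray's grip overhangs the console beside it (|y| under 30 mm, to x = -94, 120 mm above the shelf).
- tree_a: Black hard-plastic shoe tree, 180 mm long, sole down on a 4 mm cork mat, heel to toe beside its mirror twin. Origin: mid-length on the flat sole; x points to the toe, z up. Toe block x = 5 to 90 (58 mm wide, 42 high), heel knob x = -90 to -53 (42 wide, 48 high); between them a grey neck 20 mm wide, 10 to 36 mm above the sole. Balances near x = -10. 0.1 to 0.2 kg.
- tree_b: Black hard-plastic shoe tree, 180 mm long, sole down on a 4 mm cork mat, heel to toe beside its mirror twin. Origin: mid-length on the flat sole; x points to the toe, z up. Toe block x = 5 to 90 (58 mm wide, 42 high), heel knob x = -90 to -53 (42 wide, 48 high); between them a grey neck 20 mm wide, 10 to 36 mm above the sole. Balances near x = -10. 0.1 to 0.2 kg.
- torch: Bystander: red plastic torch standing upright on its 56 mm wide head, 165 mm tall, at one side of the work. Origin: centre of its underside.
- coaster: Bystander: round white ceramic coaster, 100 mm across, 9 mm thick, near the robot. Origin: centre of its underside.
- key: Bystander: aluminium bicycle lock key with black head, 70 mm long, 6 mm thick, lying on the coaster. Origin: centre of its underside.
- bin: Bystander: brushed-steel lever-lid bin, 152 mm across, 216 mm tall, its lid lever sticking out to 118 mm from the axis on its -x side at 186 mm height; stands at the other side. Origin: centre of its underside.
Things that resemble listed ones, but are neither listed nor needed, are in the scene too. What is shaped like the tree_a but yellow is not meant.

How it is judged (in metres and radians):
On the way, in this order (a step that is already met when the one before it is completed fails the run):
1. the empty tray lies flat in the scale's pan, rear flange under the folded lip, let go (x of tray in the frame of seat between -0.01 and 0.01 m and y of tray in the frame of seat between -0.012 and 0.012 m and z of tray in the frame of seat between -0.004 and 0.004 m and x of tray_lip in the frame of seat above 0.094 m and z of tray_lip in the frame of seat below 0.045 m and angle between tray's own z axis and vertical below 0.04 rad and angle between the x axis of tray and the x axis of scale, either way round below 0.08 rad and linear speed of tray below 0.02 m/s and angular speed of tray below 0.2 rad/s and contact force between each of the fingers, tree_a, tree_b and tray below 0.05 N), for 0.2 s.
2. the tare key is pressed down by at least 4 mm while the scale carries only the empty, untouched, seated tray (value of joint tare above 0.004 m and x of tray in the frame of seat between -0.01 and 0.01 m and y of tray in the frame of seat between -0.012 and 0.012 m and z of tray in the frame of seat between -0.004 and 0.004 m and x of tray_lip in the frame of seat above 0.094 m and z of tray_lip in the frame of seat below 0.045 m and angle between tray's own z axis and vertical below 0.04 rad and angle between the x axis of tray and the x axis of scale, either way round below 0.08 rad and contact force between each of the fingers, tree_a, tree_b and tray below 0.05 N), for 0.1 s.
At the end, for the whole second after the job is handed in: the tray still lies flat in the pan (within 10 mm of its seat, 4 mm in height), rear flange under the lip; both shoe trees lie flat and still on its floor (soles within 11 mm of it, tilt under 7 degrees), touching no part of the scale; the tare key is up (x of tray in the frame of seat between -0.01 and 0.01 m and y of tray in the frame of seat between -0.012 and 0.012 m and z of tray in the frame of seat between -0.004 and 0.004 m and x of tray_lip in the frame of seat above 0.094 m and z of tray_lip in the frame of seat below 0.045 m and angle between tray's own z axis and vertical below 0.04 rad and angle between the x axis of tray and the x axis of scale, either way round below 0.08 rad and linear speed of each of tray, tree_a, tree_b below 0.02 m/s and angular speed of each of tray, tree_a, tree_b below 0.2 rad/s and value of joint tare below 0.002 m and x of tree_a in the frame of tray between -0.06 and 0.06 m and y of tree_a in the frame of tray between -0.03 and 0.03 m and z of tree_a in the frame of tray between 0 and 0.015 m and angle between each of tree_a, tree_b's own z axis and vertical below 0.12 rad and contact force between each of tree_a, tree_b and scale below 0.05 N and x of tree_b in the frame of tray between -0.06 and 0.06 m and y of tree_b in the frame of tray between -0.03 and 0.03 m and z of tree_b in the frame of tray between 0 and 0.015 m).
It fails at once if torch, coaster, lock key or bin shifted by more than 20 mm, or the torch or bin tipped (distance of any of torch, coaster, key, bin from where it was at the start of the episode above 0.02 m or angle between any of torch, bin's own z axis and vertical above 0.3 rad).
It fails at once if tare key pressed while a shoe tree is in the tray (value of joint tare above 0.003 m and contact force between any of tree_a, tree_b and tray above 0.1 N).
It fails at once if tray or shoe tree dropped onto the scale (let fall by more than about 18 mm) ((horizontal distance between tray and seat below 0.12 m and contact force between the fingers and tray below 0.05 N and linear speed of tray above 0.6 m/s) or (horizontal distance between tree_a and seat below 0.12 m and contact force between the fingers and tree_a below 0.05 N and linear speed of tree_a above 0.6 m/s) or (horizontal distance between tree_b and seat below 0.12 m and contact force between the fingers and tree_b below 0.05 N and linear speed of tree_b above 0.6 m/s)).
It also fails if it takes over 72 s, if anything falls off the work surface, if the arm or the gripper's body presses on something with over 40 N, if the wrist force passes 120 N, or if a joint passes its speed limit or range.

## Working session

There is one attempt and no reset: what is moved stays moved. The work goes in short steps, Python scripts to look and compute and a tool call to move; the robot and the scene stay as the last step left them, time stands still between calls to the robot, and variables do not carry over. Pictures are saved under pics/ and viewed, about 8 in all and at most 12, crops included, and the job is handed in when it is done.

Besides the shell and the picture viewer there is one more tool, called after "Request:" by a JSON object that holds its "name" and its "arguments". apply_moves: Moves the arm, as the interface text tells. Its arguments: {"type":"object","properties":{"targets":{"type":"array"},"newtons":{"type":"number"}},"required":["targets"]}

```bash
mkdir -p pics
cat > h.py <<'E'
import numpy as np, cv2, pickle
from scipy.spatial.transform import Rotation as Ro
from rig import r
def grab(n):
    s=r.sense(); f=r.grab_frame(n); f={k:(np.array(v) if isinstance(v,(list,tuple)) else v) for k,v in f.items()}
    if n=="wrist":
        T=np.eye(4);T[:3,:3]=Ro.from_euler('xyz',s['tcp_rot']).as_matrix() if np.size(s['tcp_rot'])==3 else np.array(s['tcp_rot']);T[:3,3]=s['eef_pos']
        C=T@np.array(f['mount']); f['R']=C[:3,:3].T; f['t']=-f['R']@C[:3,3]
    f['R']=np.array(f['R']);f['t']=np.array(f['t'])
    pickle.dump(f,open(f'{n}.pkl','wb')); return f
def load(n): return pickle.load(open(f'{n}.pkl','rb'))
def foc(f): return f['pixels'].shape[0]/2/np.tan(np.radians(f['fov_y'])/2)
def ray(f,u,v):
    d=f['R'].T@np.array([(u-f['cx'])/foc(f),(v-f['cy'])/foc(f),1.]); return -f['R'].T@f['t'],d
def onz(f,u,v,z):
    c,d=ray(f,u,v); return c+d*(z-c[2])/d[2]
def proj(f,X):
    p=f['R']@np.asarray(X,float)+f['t']; return np.array([f['cx']+foc(f)*p[0]/p[2],f['cy']+foc(f)*p[1]/p[2]])
def tri(f1,p1,f2,p2):
    c1,d1=ray(f1,*p1);c2,d2=ray(f2,*p2)
    s=np.linalg.lstsq(np.c_[d1,-d2],c2-c1,rcond=None)[0]
    a=c1+s[0]*d1;b=c2+s[1]*d2
    return (a+b)/2,np.linalg.norm(a-b)
def save(img,name): cv2.imwrite(f'pics/{name}.png',cv2.cvtColor(img,cv2.COLOR_RGB2BGR))
E
python3 - <<'E'
from h import *
print(r.sense())
a=grab('scene');b=grab('side');c=grab('wrist')
for f in (a,b,c): print(f['fov_y'],f['cx'],f['cy'],(-f['R'].T@f['t']).round(), f['R'][2].round(2))
save(np.vstack([np.hstack([a['pixels'],b['pixels']])])[:,:,:],'x0')
im=cv2.resize(a['pixels'],(800,600),interpolation=cv2.INTER_CUBIC);save(im,'scene0')
im=cv2.resize(b['pixels'],(800,600),interpolation=cv2.INTER_CUBIC);save(im,'side0')
E
```

```text
{'clock': 0.0, 'qpos': array([ 1.12660051e+00,  3.53635306e-01,  1.63413188e+00, -1.40406839e-05,
        1.15521379e+00, -2.40642204e-03]), 'qvel': array([-0.00035439,  0.00095863, -0.00013211,  0.00096684,  0.00129739,
       -0.00103775]), 'joint_efforts': array([-2.67059058e-04, -6.05249262e+01, -3.42072558e+01,  1.66301502e-04,
        9.54309973e-03,  5.34211915e-05]), 'eef_pos': array([267.02545005, 564.55662111, 230.57067264]), 'tcp_rot': array([3.14158316e+00, 1.38835352e-03, 1.12901261e+00]), 'contact_force': array([-0.17800725, -0.43130075, -0.34868815]), 'wrist_torque': array([-0.01743118,  0.00802623,  0.00367936]), 'opening': 0.998689030705774}
51.01125253839829 262.0028313137433 191.5152823148468 [ 916. -683. 1166.] [-0.27  0.51 -0.81]
56.80609961872481 257.3558660857373 189.9712063150895 [-105. -924.  950.] [ 0.47  0.65 -0.6 ]
70.75857695521594 252.62597086809615 193.58081238272678 [197. 597. 374.] [ 0.27 -0.13 -0.95]
```

View pics/scene0.png

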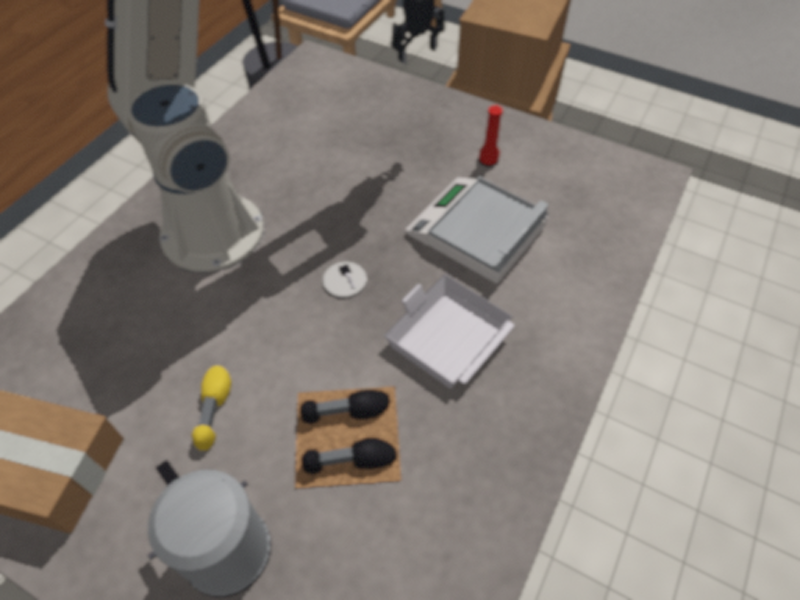

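View pics/side0.png

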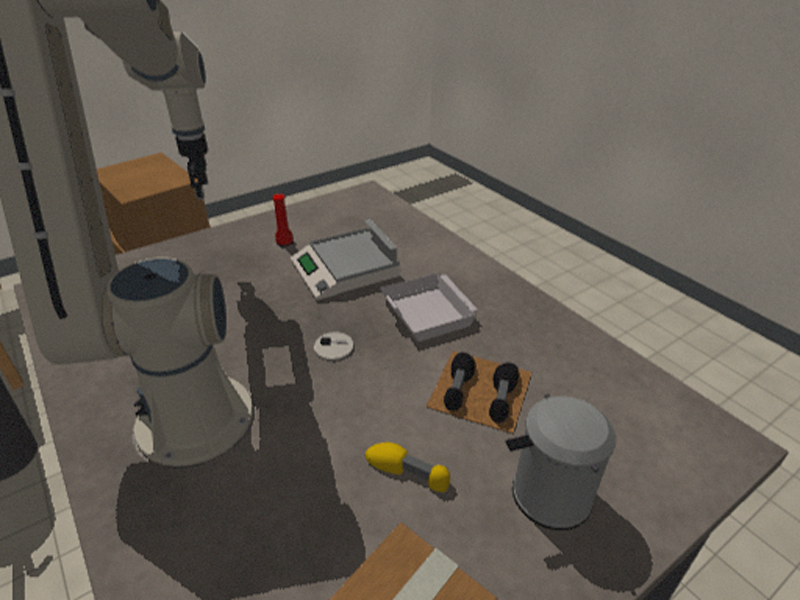

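Scene picture (enlarged px): scale pan at (490,225) with its display at (450,195), tray at (452,335) with grip at (413,297), torch at (490,135), coaster at (345,280), bin at (210,530). Three things have the shoe-tree shape: black at (345,405), black at (350,455) and yellow at (212,405). The two black ones on the cork mat fit the description; the yellow one is the decoy. Next I get rough positions so the wrist camera can look closer.

Run:
```python
from h import *
a,b=load('scene'),load('side'); k=512/800
P={'gripS':((413,297),(390,287)),'torchtop':((495,110),(279,198)),'coaster':((345,280),(334,346)),'display':((450,195),(308,263)),'tarekey':((421,226),(322,287)),
'trayfarcorner':((513,323),(476,309)),'treeBtoe':((375,453),(506,375)),'treeBheel':((312,461),(500,408)),'treeAtoe':((371,403),(462,363)),'treeAheel':((310,411),(454,400)),
'binlid':((202,515),(570,430)),'lipL':((546,208),(368,226)),'lipR':((500,262),(397,252))}
for n,(p,q) in P.items():
    X,e=tri(a,np.array(p)*k,b,np.array(q)*k); print(n,X.round(),round(e,1))
```

```text
gripS [552.  19.  99.] 38.7
torchtop [491. 562. 160.] 3.6
coaster [368.  27.   2.] 1.0
display [473. 360.  34.] 0.4
tarekey [454. 241.  24.] 0.1
trayfarcorner [777.  13.  15.] 136.2
treeBtoe [ 644. -307.   14.] 0.8
treeBheel [ 551. -382.   28.] 0.3
treeAtoe [ 584. -220.   16.] 3.7
treeAheel [ 489. -298.   20.] 4.5
binlid [ 503. -579.  187.] 5.4
lipL [709. 397.  68.] 5.0
lipR [679. 187.  84.] 8.2
```

```bash
cat >> h.py <<'E'
def cur():
    s=r.sense(); return np.array(s['eef_pos']),Ro.from_euler('xyz',s['tcp_rot']),s
def down(yaw_deg,tilt_deg=0):
    # tool x along heading yaw; fingers lean: tool z = sin(tilt)*heading - cos(tilt)*up
    h=np.array([np.cos(np.radians(yaw_deg)),np.sin(np.radians(yaw_deg)),0]);u=np.array([0,0,1.]);t=np.radians(tilt_deg)
    z=np.sin(t)*h-np.cos(t)*u; x=np.cos(t)*h+np.sin(t)*u
    return Ro.from_matrix(np.c_[x,np.cross(z,x),z])
def rel(pos,R):
    p,R0,s=cur(); d=R0.inv().apply(np.array(pos)-p)/10; w=(R0.inv()*R).as_rotvec(degrees=True)
    print('t',round(s['clock'],2),'pos',p.round(1),'F',s['contact_force'].round(1),'op',round(s['opening'],3)); print('shift cm',d.round(2),'rot',w.round(2)); return d,w
E
python3 - <<'E'
from h import *
rel([610,280,400],down(0))
f=load('scene');k=.64
for p in [(452,335),(413,297),(485,352)]: print(onz(f,p[0]*k,p[1]*k,30).round())
E
```

```text
t 0.15 pos [267.1 564.7 230.7] F [-0.3  0.2 -0.5] op 0.999
shift cm [-11.09  43.17 -16.92] rot [3.000e-02 6.000e-02 6.469e+01]
[660.  -7.  30.]
[539.  41.  30.]
[739. -12.  30.]
```

Request:
{"name": "apply_moves", "arguments": {"targets": [[[1,0,5,-10,0,0,8],[1,-4,15,-17,0,0,16],[1,-11,43,-17,0,0,40],[1,-11,43,-17,0,0,64.7],[1,-11,43,-17,0,0,64.7],[1,-11,43,-17,0,0,64.7],[1,-11,43,-17,0,0,64.7],[1,-11,43,-17,0,0,64.7]]]}}

```text
clock: 0.95
eef_pos: [538.5, 340.3, 379.1]
tcp_rot: [3.141, 0.001, -0.006]
contact_force: [1.4, -0.1, 0.4]
opening: 1.002
```

Request:
{"name": "apply_moves", "arguments": {"targets": [[[1,0,0,0,0,0,0],[1,0,0,0,0,0,0]]]}}

```text
clock: 1.15
eef_pos: [539.2, 339.4, 378.9]
tcp_rot: [3.141, 0.001, -0.008]
contact_force: [-0.5, -0.4, -0.1]
opening: 1.0
```

Position (539,339,379); I'll shift about 75 mm in +x and 110 mm towards -y, then photograph.

Request:
{"name": "apply_moves", "arguments": {"targets": [[[1,7.5,11,-2,0,0,0],[1,7.5,11,-2,0,0,0],[1,7.5,11,-2,0,0,0],[1,7.5,11,-2,0,0,0],[1,7.5,11,-2,0,0,0]]]}}

```text
clock: 1.65
eef_pos: [612.6, 229.6, 398.3]
tcp_rot: [3.141, 0.002, -0.007]
contact_force: [0.7, 0.7, -0.4]
opening: 0.998
```

Run:
```python
from h import *
f=grab('wrist'); print(cur()[0], r.sense()['qvel'].round(3),(-f['R'].T@f['t']).round())
save(cv2.resize(f['pixels'],(800,600),interpolation=cv2.INTER_CUBIC),'w1')
```

```text
[612.22741519 230.14570676 398.25348369] [ 0.013 -0.003  0.002 -0.    -0.     0.002] [613. 306. 542.]
```

View pics/w1.png

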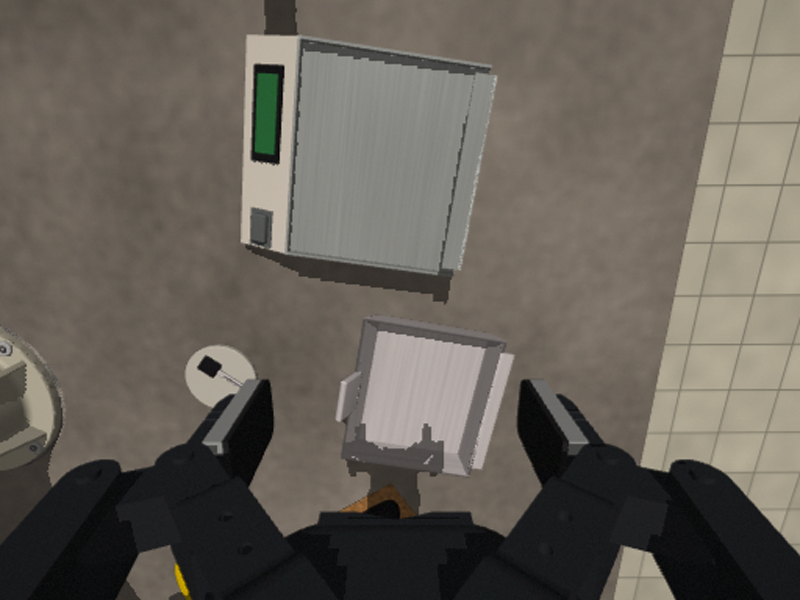

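Wrist picture 1 is clear. Pan front corners are at (301,40) and (290,251), the back-lip ends at (497,76) and (460,270), and the tare key at (261,226). The tray grip is near (348,397) and the flange's rear corners at (514,354) and (481,469). Next I fit both planar poses to these points.

```bash
cat >> h.py <<'E'
from scipy.optimize import least_squares
def fit(f,pts,x0,loss='soft_l1'):
    def w(q,X): c,s=np.cos(q[2]),np.sin(q[2]); return np.array([q[0]+c*X[0]-s*X[1],q[1]+s*X[0]+c*X[1],X[2]])
    fun=lambda q: np.concatenate([proj(f,w(q,X))-np.array(p) for X,p in pts])
    o=least_squares(fun,x0,loss=loss,x_scale=[100,100,1]); return o.x,fun(o.x).reshape(-1,2)
E
python3 - <<'E'
from h import *
f=load('wrist');k=.64
S=[((-64,109,58),(301,40)),((-64,-109,58),(290,251)),((131,95,96),(497,76)),((131,-95,96),(460,270)),((-107,-90,37),(261,226)),((-132,114,18),(247,36)),((-132,-114,18),(241,243))]
T=[((103,90,40),(514,354)),((103,-90,40),(481,469)),((-97,107,40),(368,318)),((-97,-107,40),(344,458)),((-78,100,4),(379,330)),((-109,30,72),(353,374)),((-109,-30,72),(343,420)),((78,100,4),(487,345)),((89,107,40),(507,343))]
for n,P,x0 in(('scale',S,[572,315,-.1]),('tray',T,[650,0,-.2])):
    P=[(X,((p[0]+.5)*k-.5,(p[1]+.5)*k-.5)) for X,p in P]
    q,e=fit(f,P,x0); print(n,q.round(3),np.degrees(q[2]).round(2)); print(e.round(1).tolist())
g=cv2.cvtColor(f['pixels'],cv2.COLOR_RGB2BGR)
a=cv2.resize(f['pixels'][15:195,150:330],None,fx=3.3,fy=3.3,interpolation=cv2.INTER_CUBIC)
save(a,'w1scale')
a=cv2.resize(f['pixels'][195:315,205:340],None,fx=5,fy=5,interpolation=cv2.INTER_CUBIC); save(a,'w1tray')
E
```

```text
scale [ 5.66913e+02  3.13274e+02 -1.42000e-01] -8.16
[[0.2, -0.5], [-0.9, 0.8], [0.6, -0.2], [0.9, 0.1], [-2.2, 1.6], [-0.2, -0.5], [0.3, -0.1]]
tray [ 6.48725e+02  3.81100e+00 -1.90000e-01] -10.87
[[1.1, 1.3], [0.7, 0.4], [-1.5, -0.3], [-1.6, 0.0], [1.0, -9.1], [-5.5, 5.2], [-3.4, 2.1], [3.8, -6.2], [1.1, -0.5]]
```

View pics/w1tray.png

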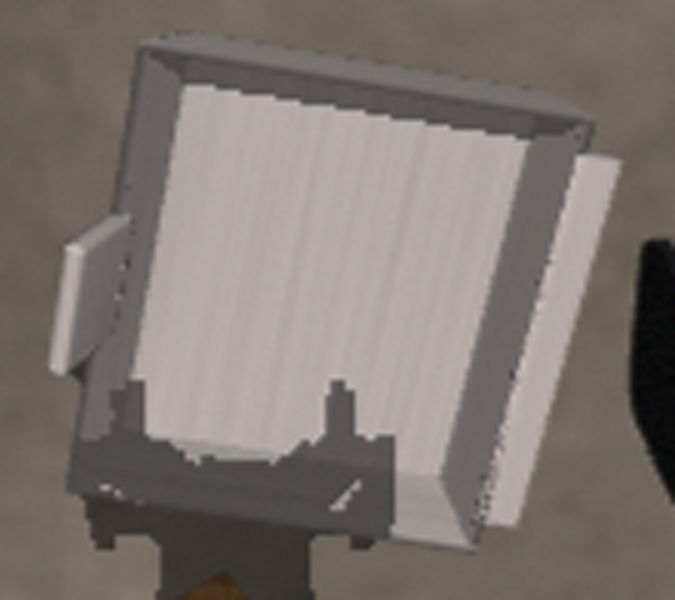

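Tray crop: floor corners are at (185,85), (527,138) and (438,478), the rim at (143,45), (592,120), (70,490) and (477,547), the flange rear edge from (620,160) to (516,523), and the grip top from (72,245) to (57,371).

Run:
```python
from h import *
f=load('wrist')
T=[((103,90,40),(620,160)),((103,-90,40),(516,523)),((-97,107,40),(143,45)),((-97,-107,40),(70,490)),((89,107,40),(592,120)),((89,-107,40),(477,547)),((-78,100,4),(185,85)),((78,100,4),(527,138)),((78,-100,4),(438,478)),((-109,30,72),(72,245)),((-109,-30,72),(57,371))]
P=[(X,(205+(p[0]+.5)/5-.5,195+(p[1]+.5)/5-.5)) for X,p in T]
q,e=fit(f,P,[650,0,-.2]); print('tray',q.round(3),np.degrees(q[2]).round(2)); print(e.round(1).tolist())
yaw=np.degrees(q[2]); Rz=Ro.from_euler('z',yaw,degrees=True)
g=Rz.apply([-102,0,57])+[q[0],q[1],0]; R=down(yaw,25); z=R.as_matrix()[:,2]
print('grip',g.round(1),'TCP grasp',(g+19*z).round(1))
print('approach 120 back'); rel(g+19*z-120*z,R)
# sanity side/scene
for n in('scene','side'):
    h=load(n); print(n,'grip top',(proj(h,Rz.apply([-109,0,72])+[q[0],q[1],0])/.64).round(),'scale tare',(proj(h,[567-107*.99-90*.142,313+107*.142-90*.99,37])/.64).round())
```

```text
tray [ 6.46356e+02  4.93300e+00 -1.82000e-01] -10.44
[[-0.1, 0.2], [-0.1, 0.6], [-1.0, -0.8], [-1.0, 0.3], [0.9, -0.6], [-0.1, 1.1], [0.3, -10.0], [3.9, -8.6], [1.3, 1.2], [-0.1, 0.6], [-1.2, 1.8]]
grip [546.   23.4  57. ] TCP grasp [553.9  22.   39.8]
approach 120 back
t 1.7 pos [612.2 230.1 398.3] F [-1.1  0.3 -0.1] op 0.998
shift cm [-10.62  19.95  25.01] rot [-2.15 25.08  9.93]
scene grip top [409. 291.] scale tare [419. 222.]
side grip top [390. 301.] scale tare [320. 284.]
```

View pics/w1scale.png

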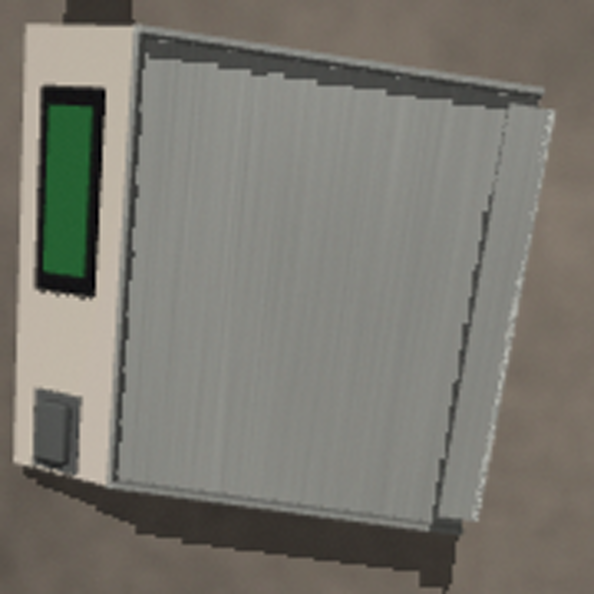

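Run:
```python
from h import *
f=load('wrist')
T=[((-65,110,58),(143,35)),((-65,-110,58),(115,485)),((110,95,96),(510,105)),((110,-95,96),(437,523)),((131,95,96),(553,110)),((131,-95,96),(474,520)),((-107,-90,37),(52,432))]
P=[(X,(150+(p[0]+.5)/3.3-.5,15+(p[1]+.5)/3.3-.5)) for X,p in T]
q,e=fit(f,P,[567,313,-.14]); print('scale',q.round(3),np.degrees(q[2]).round(2)); print(e.round(1).tolist())
for n in('scene','side'):
    h=load(n);Rz=Ro.from_euler('z',q[2])
    print(n,[(proj(h,Rz.apply(X)+[q[0],q[1],0])/.64).round().tolist() for X in [(-107,-90,37),(131,95,96),(131,-95,96)]])
rel([0,0,0],down(0))
```

```text
scale [ 5.66465e+02  3.12986e+02 -1.44000e-01] -8.23
[[-1.2, -1.0], [-0.9, 0.2], [0.0, 0.0], [0.5, -1.8], [1.0, 0.7], [1.5, 0.8], [-1.0, 0.6]]
scene [[418.0, 222.0], [547.0, 203.0], [505.0, 253.0]]
side [[320.0, 284.0], [369.0, 219.0], [396.0, 247.0]]
t 1.7 pos [612.2 230.1 398.3] F [-1.1  0.3 -0.1] op 0.998
shift cm [-60.97  23.38  40.  ] rot [ 0.04  0.15 -0.37]
```

Request:
{"name": "apply_moves", "arguments": {"targets": [[[-0.05,-3,5,6,0,8,3],[-0.05,-6,10,12,-0.5,16,6],[-0.05,-9,15,18,-1.5,22,9],[-0.05,-10.6,19.9,22,-2.15,25.1,9.9],[-0.05,-10.6,19.9,24,-2.15,25.1,9.9],[-0.05,-10.6,19.9,25,-2.15,25.1,9.9],[-0.05,-10.6,19.9,25,-2.15,25.1,9.9],[-0.05,-10.6,19.9,25,-2.15,25.1,9.9]]]}}

```text
clock: 2.5
eef_pos: [497.8, 30.6, 143.3]
tcp_rot: [3.138, -0.427, -0.18]
contact_force: [0.8, -0.4, 0.4]
opening: 0.475
```

Run:
```python
from h import *
rel([553.9,22,39.8],down(-10.44,25))
f=grab('wrist'); save(cv2.resize(f['pixels'],(800,600),interpolation=cv2.INTER_CUBIC),'w2')
```

```text
t 2.5 pos [497.8  30.6 143.3] F [ 0.8 -0.4  0.4] op 0.475
shift cm [ 0.88 -0.2  11.77] rot [0.16 0.55 0.11]
```

View pics/w2.png

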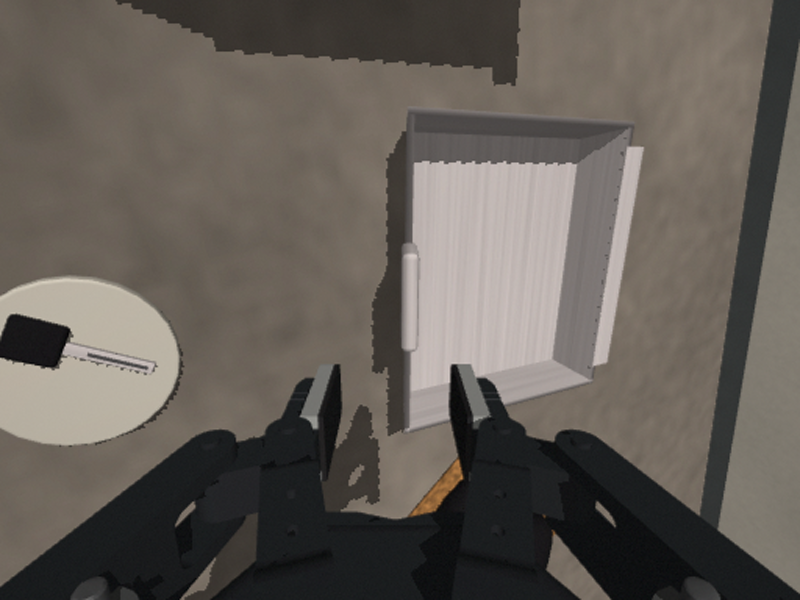

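The grip is seen edge-on at (410,245)-(410,350), so tilt and yaw agree. I check the expected grip-top projection while descending part-way.

Run:
```python
from h import *
f=load('wrist');q=[646.4,4.9];Rz=Ro.from_euler('z',-10.44,degrees=True)
for X in [(-109,30,72),(-109,-30,72),(-97,107,40),(-97,-107,40),(103,90,40),(103,-90,40)]: print(X,(proj(f,Rz.apply(X)+[*q,0])/.64).round())
```

```text
(-109, 30, 72) [410. 254.]
(-109, -30, 72) [409. 356.]
(-97, 107, 40) [406. 107.]
(-97, -107, 40) [403. 434.]
(103, 90, 40) [642. 147.]
(103, -90, 40) [605. 362.]
```

Request:
{"name": "apply_moves", "arguments": {"targets": [[[-0.05,0.5,-0.2,3,0,0.5,0],[-0.05,0.9,-0.2,5,0,0.5,0],[-0.05,0.9,-0.2,5,0,0.5,0]]]}}

```text
clock: 2.85
eef_pos: [531.1, 29.9, 103.9]
tcp_rot: [3.14, -0.44, -0.179]
contact_force: [0.0, -0.2, -0.5]
opening: 0.478
```

Run:
```python
from h import *
rel([553.9,22,39.8],down(-10.44,25)); print(r.sense()['qvel'].round(3))
```

```text
t 2.85 pos [531.1  29.9 103.9] F [ 0.  -0.2 -0.5] op 0.478
shift cm [-0.57  0.36  6.81] rot [ 0.   -0.19  0.18]
[-0.    -0.05   0.014  0.064  0.044 -0.063]
```

Request:
{"name": "apply_moves", "arguments": {"targets": [[[-0.05,-0.3,0.1,4,0,0,0],[-0.05,-0.4,0.1,6,0,0,0],[-0.05,-0.5,0.1,6.8,0,0,0],[-0.05,-0.5,0.1,6.8,0,0,0],[-0.05,-0.5,0.1,6.8,0,0,0]]]}}

```text
clock: 3.35
eef_pos: [555.6, 25.2, 41.5]
tcp_rot: [3.14, -0.441, -0.178]
contact_force: [-0.1, -0.7, 0.5]
opening: 0.473
```

Request:
{"name": "apply_moves", "arguments": {"newtons": 60, "targets": [[[-1,0,0,0,0,0,0],[-1,0,0,0,0,0,0],[-1,0,0,0,0,0,0],[-1,0,0,0,0,0,0],[-1,0,0,0,0,0,0],[-1,0,0,0,0,0,0]]]}}

```text
clock: 3.95
eef_pos: [555.8, 25.4, 42.4]
tcp_rot: [3.141, -0.443, -0.178]
contact_force: [-5.5, 2.4, 9.9]
opening: 0.113
```

Run:
```python
from h import *
rel([553.9,22,39.8],down(-10.44,25)); s=r.sense();print(s['wrist_torque'],s['tcp_rot'])
```

```text
t 3.95 pos [555.8  25.4  42.4] F [-5.5  2.4  9.9] op 0.113
shift cm [-0.23  0.37  0.18] rot [-0.05 -0.38  0.22]
[0.28939688 0.39138452 0.05286952] [ 3.14070034 -0.44290839 -0.17792124]
```

Opening 0.113 (about 9.6 mm) confirms the grip. I store the tool-to-tray transform, then plan the lift and the tilted insertion.

```bash
cat >> h.py <<'E'
SX,SY,SYAW=566.5,313.,-8.23
def seatT(): 
    R=Ro.from_euler('z',SYAW,degrees=True); return R, R.apply([20,0,48])+[SX,SY,0]
def tplan(xr,zr,th,dy=0,show=True):
    """rear floor edge (seat frame) at xr,zr; tray tilted th deg rear-low; -> relative tool move"""
    g=np.load('grasp.npz'); Rs,o=seatT()
    Rt=Rs*Ro.from_euler('y',th,degrees=True); org=o+Rs.apply([xr,dy,zr])-Rt.apply([78,0,0])
    pos=org+Rt.apply(g['p']); R=Rt*Ro.from_quat(g['q'])
    print('--',xr,zr,th,'TCP',pos.round(1)); return rel(pos,R)
E
python3 - <<'E'
from h import *
p,R,s=cur(); Rt=Ro.from_euler('z',-10.3,degrees=True)
np.savez('grasp.npz',p=[-95.2,2.5,p[2]],q=(Rt.inv()*R).as_quat())
rel(p+[0,0,110],R)
tplan(45,70,12); tplan(45,5,12); tplan(70,5,12);tplan(79,1,0)
E
```

```text
t 3.95 pos [555.8  25.4  42.4] F [-5.5  2.4  9.9] op 0.113
shift cm [ 4.71  0.01 -9.94] rot [0. 0. 0.]
-- 45 70 12 TCP [472.2 329.2 195.5]
t 3.95 pos [555.8  25.4  42.4] F [-5.5  2.4  9.9] op 0.113
shift cm [ -5.73 -28.4  -19.68] rot [  0.71 -12.    -1.96]
-- 45 5 12 TCP [472.2 329.2 130.5]
t 3.95 pos [555.8  25.4  42.4] F [-5.5  2.4  9.9] op 0.113
shift cm [ -8.51 -28.4  -13.81] rot [  0.71 -12.    -1.96]
-- 70 5 12 TCP [497.  325.6 130.5]
t 3.95 pos [555.8  25.4  42.4] F [-5.5  2.4  9.9] op 0.113
shift cm [ -6.25 -28.49 -12.74] rot [  0.71 -12.    -1.96]
-- 79 1 0 TCP [493.4 326.1  91.4]
t 3.95 pos [555.8  25.4  42.4] F [-5.5  2.4  9.9] op 0.113
shift cm [ -8.25 -28.48  -9.36] rot [ 0.89  0.   -1.87]
```

Request:
{"name": "apply_moves", "arguments": {"newtons": 90, "targets": [[[-1,0.4,0,-0.8,0,0,0],[-1,1.3,0,-2.7,0,0,0],[-1,2.6,0,-5.4,0,0,0],[-1,3.9,0,-8.1,0,0,0],[-1,5.2,0,-10.8,0,0,0],[-1,6,0,-12.6,0,0,0],[-1,6,0,-12.6,0,0,0],[-1,6,0,-12.6,0,0,0]]]}}

```text
clock: 4.75
eef_pos: [555.4, 25.4, 181.6]
tcp_rot: [3.141, -0.443, -0.178]
contact_force: [0.4, 0.0, -2.5]
opening: 0.1
```

Run:
```python
from h import *
print(r.sense()['wrist_torque']); tplan(45,70,12)
f=grab('wrist'); save(cv2.resize(f['pixels'],(800,600),interpolation=cv2.INTER_CUBIC),'w3')
```

```text
[ 0.07310823  0.62375558 -0.00947118]
-- 45 70 12 TCP [472.2 329.2 195.5]
t 4.75 pos [555.4  25.4 181.6] F [ 0.4  0.  -2.5] op 0.1
shift cm [-11.66 -28.42  -7.1 ] rot [  0.71 -11.98  -1.97]
```

Request:
{"name": "apply_moves", "arguments": {"targets": [[[-1,-1,-2,-1.5,0.1,-1,-0.3],[-1,-3,-6,-3,0.2,-3,-0.6],[-1,-5,-11,-5,0.3,-6,-1],[-1,-7.5,-16,-7,0.5,-9,-1.5],[-1,-10,-21,-7.1,0.7,-12,-2],[-1,-11,-25,-7.1,0.7,-12,-2],[-1,-11.6,-27.5,-7.1,0.7,-12,-2],[-1,-11.7,-28.4,-7.1,0.7,-12,-2]]]}}

```text
clock: 5.6
eef_pos: [470.3, 332.2, 192.0]
tcp_rot: [3.139, -0.23, -0.138]
contact_force: [0.0, -0.8, -2.2]
opening: 0.104
```

Request:
{"name": "apply_moves", "arguments": {"targets": [[[-1,0,0,0,0,0,0],[-1,0,0,0,0,0,0]]]}}

```text
clock: 5.8
eef_pos: [469.5, 331.1, 190.2]
tcp_rot: [3.136, -0.228, -0.137]
contact_force: [0.1, 0.0, -2.7]
opening: 0.107
```

Run:
```python
from h import *
tplan(45,70,12); tplan(45,5,12)
f=grab('wrist'); save(cv2.resize(f['pixels'],(800,600),interpolation=cv2.INTER_CUBIC),'w4')
p,R,s=cur(); g=np.load('grasp.npz'); Rt=R*Ro.from_quat(g['q']).inv(); o=p-Rt.apply(g['p'])
print('tray pts px',[(n,(proj(f,o+Rt.apply(X))/.64).round().tolist()) for n,X in dict(fl=(-97,107,40),fr=(-97,-107,40),tl=(103,90,40),tr=(103,-90,40)).items()])
Rs=Ro.from_euler('z',SYAW,degrees=True)
print('scale px',[(n,(proj(f,Rs.apply(X)+[SX,SY,0])/.64).round().tolist()) for n,X in dict(lipFL=(110,95,96),lipFR=(110,-95,96),lipRL=(131,95,96),lipRR=(131,-95,96),panFL=(-65,110,58),panFR=(-65,-110,58),tare=(-107,-90,37)).items()])
```

```text
-- 45 70 12 TCP [472.2 329.2 195.5]
t 5.8 pos [469.5 331.1 190.2] F [ 0.1  0.  -2.7] op 0.107
shift cm [ 0.41  0.15 -0.44] rot [0.22 0.34 0.26]
-- 45 5 12 TCP [472.2 329.2 130.5]
t 5.8 pos [469.5 331.1 190.2] F [ 0.1  0.  -2.7] op 0.107
shift cm [-1.06  0.12  5.89] rot [0.22 0.34 0.26]
tray pts px [('fl', [389.0, 73.0]), ('fr', [390.0, 593.0]), ('tl', [744.0, 147.0]), ('tr', [673.0, 446.0])]
scale px [('lipFL', [686.0, 144.0]), ('lipFR', [632.0, 410.0]), ('lipRL', [713.0, 145.0]), ('lipRR', [655.0, 406.0]), ('panFL', [401.0, 116.0]), ('panFR', [398.0, 427.0]), ('tare', [339.0, 397.0])]
```

View pics/w4.png

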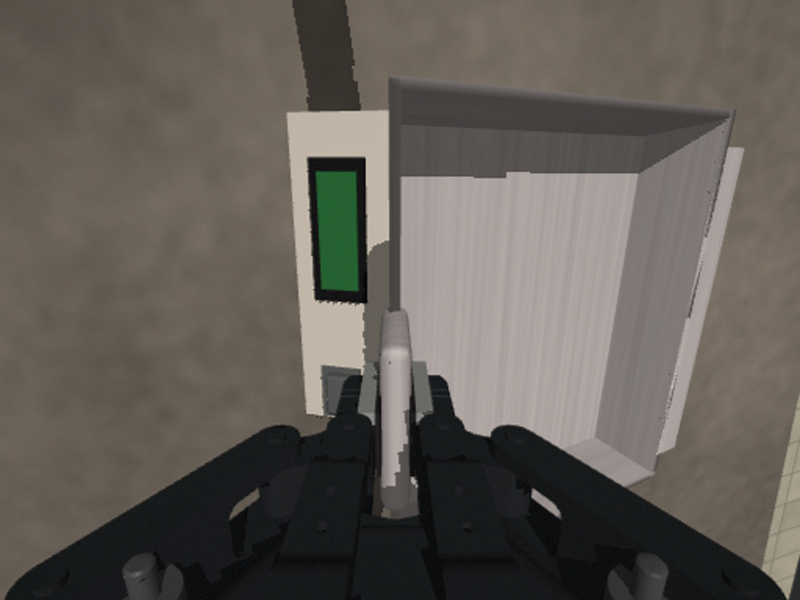

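Tray corners in hand appear at (390,77), (742,148) and (672,452), within 6 px of the prediction, so the in-hand pose is good. I descend with the flange still ahead of the lip.

Request:
{"name": "apply_moves", "arguments": {"targets": [[[-1,-0.2,0.1,1.5,0.2,0.3,0.2],[-1,-0.5,0.1,3,0.2,0.3,0.2],[-1,-0.8,0.1,4.5,0.2,0.3,0.2],[-1,-1,0.1,5.5,0.2,0.3,0.2],[-1,-1,0.1,5.7,0.2,0.3,0.2],[-1,-1,0.1,5.7,0.2,0.3,0.2]]]}}

```text
clock: 6.45
eef_pos: [472.9, 328.3, 133.0]
tcp_rot: [3.141, -0.233, -0.142]
contact_force: [0.3, -0.6, -1.3]
opening: 0.104
```

Run:
```python
from h import *
tplan(45,5,12); tplan(71,5,12)
```

```text
-- 45 5 12 TCP [472.2 329.2 130.5]
t 6.45 pos [472.9 328.3 133. ] F [ 0.3 -0.6 -1.3] op 0.104
shift cm [-0.14 -0.07  0.23] rot [ 0.03  0.02 -0.03]
-- 71 5 12 TCP [498.  325.4 130.5]
t 6.45 pos [472.9 328.3 133. ] F [ 0.3 -0.6 -1.3] op 0.104
shift cm [ 2.39 -0.07  0.83] rot [ 0.03  0.02 -0.03]
```

Request:
{"name": "apply_moves", "arguments": {"targets": [[[-1,0.2,-0.1,0.25,0,0,0],[-1,0.7,-0.1,0.4,0,0,0],[-1,1.3,-0.1,0.55,0,0,0],[-1,1.9,-0.1,0.7,0,0,0],[-1,2.4,-0.1,0.8,0,0,0],[-1,2.4,-0.1,0.8,0,0,0],[-1,2.4,-0.1,0.8,0,0,0]]]}}

```text
clock: 7.15
eef_pos: [498.1, 325.6, 130.7]
tcp_rot: [3.141, -0.233, -0.143]
contact_force: [0.1, -0.2, -3.4]
opening: 0.102
```

Run:
```python
from h import *
tplan(71,5,12); tplan(75,3,6); tplan(79.5,1.5,0); tplan(79.5,0,-0.5)
f=grab('wrist'); save(cv2.resize(f['pixels'],(800,600),interpolation=cv2.INTER_CUBIC),'w5')
```

```text
-- 71 5 12 TCP [498.  325.4 130.5]
t 7.15 pos [498.1 325.6 130.7] F [ 0.1 -0.2 -3.4] op 0.102
shift cm [-0.02  0.01  0.02] rot [ 0.04  0.03 -0.05]
-- 75 3 6 TCP [494.8 325.9 111.3]
t 7.15 pos [498.1 325.6 130.7] F [ 0.1 -0.2 -3.4] op 0.102
shift cm [-0.77  0.01  1.81] rot [ 0.04  6.03 -0.05]
-- 79.5 1.5 0 TCP [493.9 326.   91.9]
t 7.15 pos [498.1 325.6 130.7] F [ 0.1 -0.2 -3.4] op 0.102
shift cm [-1.31  0.01  3.68] rot [ 0.03 12.03 -0.05]
-- 79.5 0 -0.5 TCP [493.6 326.1  88.9]
t 7.15 pos [498.1 325.6 130.7] F [ 0.1 -0.2 -3.4] op 0.102
shift cm [-1.41  0.01  3.96] rot [ 0.03 12.53 -0.05]
```

View pics/w5.png

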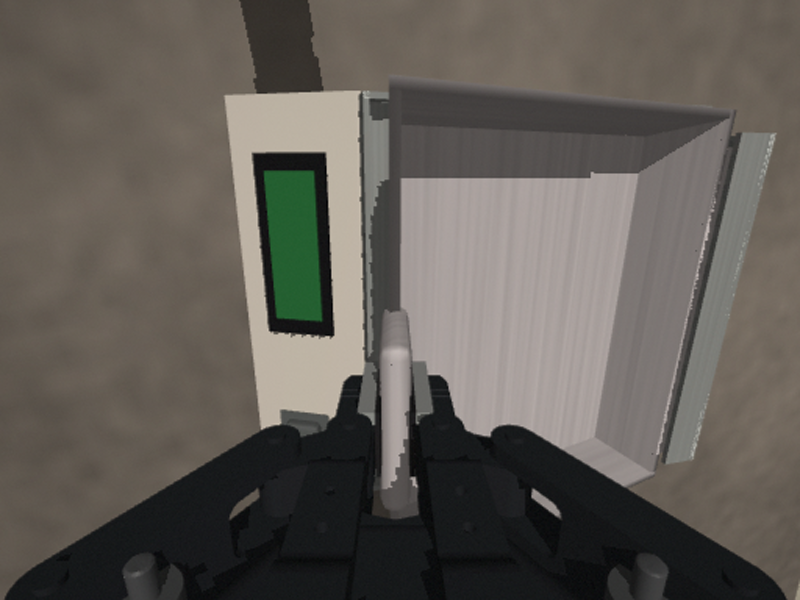

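The flange is now hidden under the lip (its ends at (775,133) and (692,460)) with no contact force. Now I swing the front down.

Request:
{"name": "apply_moves", "arguments": {"targets": [[[-1,-0.25,0,0.6,0,2,0],[-1,-0.5,0,1.2,0,4,0],[-1,-0.8,0,1.8,0,6,0],[-1,-1,0,2.4,0,8,0],[-1,-1.15,0,3,0,10,0],[-1,-1.3,0,3.5,0,11.5,0],[-1,-1.3,0,3.6,0,12,0],[-1,-1.3,0,3.6,0,12,0]]]}}

```text
clock: 8.0
eef_pos: [493.2, 326.2, 92.4]
tcp_rot: [3.14, -0.442, -0.141]
contact_force: [-0.1, 0.3, -1.6]
opening: 0.1
```

Run:
```python
from h import *
tplan(79.5,1.5,0); tplan(79.5,0,0);
```

```text
-- 79.5 1.5 0 TCP [493.9 326.   91.9]
t 8.0 pos [493.2 326.2  92.4] F [-0.1  0.3 -1.6] op 0.1
shift cm [0.05 0.01 0.08] rot [0.04 0.07 0.02]
-- 79.5 0 0 TCP [493.9 326.   90.4]
t 8.0 pos [493.2 326.2  92.4] F [-0.1  0.3 -1.6] op 0.1
shift cm [-0.01  0.01  0.21] rot [0.04 0.07 0.02]
```

Request:
{"name": "apply_moves", "arguments": {"targets": [[[-1,0,0,0.1,0,0,0],[-1,0,0,0.2,0,0,0],[-1,0,0,0.25,0,0,0],[-1,0,0,0.25,0,0,0]]]}}

```text
clock: 8.4
eef_pos: [494.6, 326.3, 90.6]
tcp_rot: [3.141, -0.442, -0.142]
contact_force: [-0.4, 0.6, 0.8]
opening: 0.105
```

Run:
```python
from h import *
tplan(79.5,0,0); print(r.sense()['wrist_torque'])
```

```text
-- 79.5 0 0 TCP [493.9 326.   90.4]
t 8.4 pos [494.6 326.3  90.6] F [-0.4  0.6  0.8] op 0.105
shift cm [-0.07  0.03 -0.01] rot [ 0.01  0.04 -0.01]
[ 0.12690808  0.37293159 -0.01882942]
```

Request:
{"name": "apply_moves", "arguments": {"targets": [[[-0.5,0,0,0,0,0,0],[-0.1,0,0,0,0,0,0],[0,0,0,0,0,0,0],[0,0,0,0,0,0,0],[0,0,0,0,0,0,0]]]}}

```text
clock: 8.9
eef_pos: [494.6, 326.2, 90.6]
tcp_rot: [3.14, -0.442, -0.142]
contact_force: [0.5, -0.3, -0.1]
opening: 0.506
```

Request:
{"name": "apply_moves", "arguments": {"targets": [[[0,0,0,-2,0,0,0],[0,0,0,-5,0,0,0],[0,0,0,-9,0,0,0],[0,0,0,-13,0,0,0],[0,0,0,-17,0,0,0],[0,0,0,-20,0,0,0],[0,0,0,-20,0,0,0]]]}}

```text
clock: 9.6
eef_pos: [410.1, 340.4, 275.5]
tcp_rot: [-3.136, -0.445, -0.143]
contact_force: [0.4, -0.3, 0.1]
opening: 0.498
```

Run:
```python
from h import *
p,R,s=cur();print(p,s['tcp_rot'],s['opening'])
f=grab('wrist'); save(cv2.resize(f['pixels'],(800,600),interpolation=cv2.INTER_CUBIC),'w6')
Rs,o=seatT()
print('seated tray px',[(n,(proj(f,o+Rs.apply(X))/.64).round().tolist()) for n,X in dict(fl=(-97,107,40),fr=(-97,-107,40),rl=(89,107,40),rr=(89,-107,40)).items()])
print([(n,(proj(f,o+Rs.apply(np.array(X)-[20,0,48]))/.64).round().tolist()) for n,X in dict(tare=(-107,-90,37),panFL=(-65,110,58),lipL=(110,95,96),lipR=(110,-95,96),lipRL=(131,95,96),lipRR=(131,-95,96)).items()])
# tare approach: finger end above key, push along -n
n=Rs.apply([-np.sin(np.radians(25)),0,np.cos(np.radians(25))]); k=o+Rs.apply([-127,-90,-11]); print('key',k.round(1),'n',n.round(3))
rel(k+40*n,down(SYAW,25));
```

```text
[410.08014106 340.40092085 275.51560008] [-3.13624091 -0.4453864  -0.14332664] 0.49826369870730636
seated tray px [('fl', [385.0, 134.0]), ('fr', [387.0, 384.0]), ('rl', [564.0, 141.0]), ('rr', [541.0, 349.0])]
[('tare', [337.0, 352.0]), ('panFL', [384.0, 134.0]), ('lipL', [569.0, 154.0]), ('lipR', [548.0, 341.0]), ('lipRL', [585.0, 155.0]), ('lipRR', [562.0, 338.0])]
key [447.7 239.2  37. ] n [-0.418  0.06   0.906]
t 9.65 pos [410.  339.6 273.3] F [ 0.2  0.4 -0. ] op 0.498
shift cm [-5.47  9.45 19.53] rot [-0.19 -0.45  0.06]
```

View pics/w6.png

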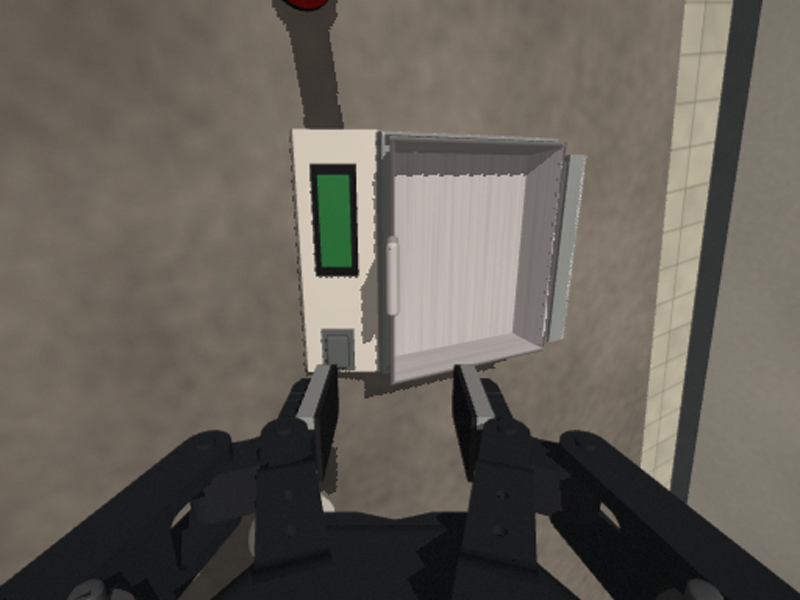

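The tray lies in the pan with rim corners at (392,138), (392,383), (564,143) and (542,350), all within 7 px of the seated prediction, and its flange is under the lip. The tare key is at (337,349) against (337,352) predicted. Next I close the fingers and go above the key.

Request:
{"name": "apply_moves", "arguments": {"targets": [[[-1,-2,3,0,0,0,0],[-1,-4,6,1,-0.1,-0.3,0],[-1,-5.5,9,4,-0.2,-0.5,0],[-1,-5.9,9.5,8,-0.2,-0.5,0],[-1,-5.9,9.5,12,-0.2,-0.5,0],[-1,-5.9,9.5,16,-0.2,-0.5,0],[-1,-5.9,9.5,18.5,-0.2,-0.5,0],[-1,-5.9,9.5,19.5,-0.2,-0.5,0]]]}}

```text
clock: 10.45
eef_pos: [425.9, 239.8, 67.8]
tcp_rot: [3.136, -0.431, -0.141]
contact_force: [0.3, 0.2, -0.2]
opening: 0.004
```

Request:
{"name": "apply_moves", "arguments": {"targets": [[[-1,0,0,0,0,0,0],[-1,0,0,0,0,0,0]]]}}

```text
clock: 10.65
eef_pos: [425.1, 238.7, 66.5]
tcp_rot: [3.134, -0.429, -0.141]
contact_force: [0.3, 0.8, 0.2]
opening: 0.0
```

Run:
```python
from h import *
Rs,o=seatT(); n=Rs.apply([-np.sin(np.radians(25)),0,np.cos(np.radians(25))]); k=o+Rs.apply([-127-3,-90,-11-1.5]); rel(k,down(SYAW,25));
```

```text
t 10.65 pos [425.1 238.7  66.5] F [0.3 0.8 0.2] op 0.0
shift cm [ 0.47 -0.4   3.62] rot [0.37 0.45 0.14]
```

Request:
{"name": "apply_moves", "arguments": {"targets": [[[-1,0.4,-0.4,1.5,0.4,0.4,0],[-1,0.45,-0.4,2.8,0.4,0.4,0],[-1,0.45,-0.4,3.3,0.4,0.4,0],[-1,0.45,-0.4,3.6,0.4,0.4,0],[-1,0.45,-0.4,3.8,0.4,0.4,0],[-1,0.45,-0.4,3.8,0.4,0.4,0]]]}}

```text
clock: 11.25
eef_pos: [445.2, 239.5, 34.1]
tcp_rot: [3.141, -0.436, -0.141]
contact_force: [-2.3, -0.7, 2.5]
opening: 0.003
```

Run:
```python
from h import *
Rs,o=seatT(); k=o+Rs.apply([-127-3,-90,-11-1.5]); rel(k,down(SYAW,25)); print('axial F',-(down(SYAW,25).inv().apply(r.sense()['contact_force'])).round(2))
```

```text
t 11.25 pos [445.2 239.5  34.1] F [-2.3 -0.7  2.5] op 0.003
shift cm [ 0.02 -0.01 -0.15] rot [-0.03  0.03  0.13]
axial F [ 0.87 -1.01  3.2 ]
```

3.2 N means the key is about half-way down; I push 4 mm more and hold.

Request:
{"name": "apply_moves", "arguments": {"targets": [[[-1,0,0,0.2,0,0,0],[-1,0,0,0.4,0,0,0],[-1,0,0,0.5,0,0,0],[-1,0,0,0.5,0,0,0],[-1,0,0,0.5,0,0,0]]]}}

```text
clock: 11.75
eef_pos: [447.0, 239.3, 30.2]
tcp_rot: [-3.142, -0.436, -0.141]
contact_force: [-12.7, -0.5, 20.3]
opening: -0.002
```

Run:
```python
from h import *
Rs,o=seatT(); k=o+Rs.apply([-127-3,-90,-11-1.5]); rel(k,down(SYAW,25)); print('axial F',-(down(SYAW,25).inv().apply(r.sense()['contact_force'])).round(2))
```

```text
t 11.75 pos [447.  239.3  30.2] F [-12.7  -0.5  20.3] op -0.002
shift cm [ 0.02 -0.   -0.57] rot [-0.06 -0.01  0.13]
axial F [ 2.76 -2.27 23.68]
```

23.7 N axial shows the key bottomed out and held. I retreat along the key axis, then head for the shoe trees.

Request:
{"name": "apply_moves", "arguments": {"targets": [[[-1,0,0,-1,0,0,0],[-1,0,0,-4,0,0,0],[-1,0,0,-8,0,0,0],[-1,0,0,-13,0,0,0],[-0.2,0,0,-18,0,0,0],[-0.2,0,0,-20,0,0,0],[-0.2,0,0,-20,0,0,0]]]}}

```text
clock: 12.45
eef_pos: [363.8, 252.9, 214.7]
tcp_rot: [-3.135, -0.44, -0.142]
contact_force: [0.6, -0.6, -0.3]
opening: 0.396
```

Run:
```python
from h import *
rel([600,-275,260],down(-51,0))
```

```text
t 12.45 pos [363.8 252.9 214.7] F [ 0.6 -0.6 -0.3] op 0.396
shift cm [29.86 48.96  8.75] rot [ -9.75 -23.88  42.22]
```

Request:
{"name": "apply_moves", "arguments": {"targets": [[[0.2,3,4,-1,-1,-4,4],[0.2,6,8,-1,-2,-8,9],[0.2,9,12,0,-3,-12,16],[0.2,12,16.5,1,-5,-16,23],[0.2,15,21,3,-7,-20,30],[0.2,18,25.5,4,-9,-23,36],[0.2,20,30,5,-9.7,-23.9,42.2],[0.2,22,34,6,-9.7,-23.9,42.2]]]}}

```text
clock: 13.25
eef_pos: [529.2, -92.4, 250.4]
tcp_rot: [3.14, 0.002, -0.896]
contact_force: [1.4, 1.0, 0.6]
opening: 0.602
```

Run:
```python
from h import *
rel([600,-275,260],down(-51,0))
```

```text
t 13.25 pos [529.2 -92.4 250.4] F [1.4 1.  0.6] op 0.602
shift cm [18.68  5.89 -1.  ] rot [ 0.07  0.12 -0.32]
```

Request:
{"name": "apply_moves", "arguments": {"targets": [[[0.2,5,1.5,-0.3,0,0,0],[0.2,10,3,-0.6,0,0,0],[0.2,15,4.5,-1,0,0,-0.3],[0.2,18,5.7,-1,0,0,-0.3],[0.2,18.7,5.9,-1,0,0,-0.3],[0.2,18.7,5.9,-1,0,0,-0.3],[0.2,18.7,5.9,-1,0,0,-0.3]]]}}

```text
clock: 13.95
eef_pos: [599.2, -274.6, 258.4]
tcp_rot: [3.139, 0.004, -0.891]
contact_force: [-0.4, 0.9, -0.5]
opening: 0.597
```

Run:
```python
from h import *
print(cur()[0],r.sense()['qvel'].round(3))
f=grab('wrist'); save(cv2.resize(f['pixels'],(800,600),interpolation=cv2.INTER_CUBIC),'w7')
```

```text
[ 599.19608125 -274.57350898  258.43264741] [ 0.019 -0.021  0.006  0.005  0.002 -0.002]
```

View pics/w7.png

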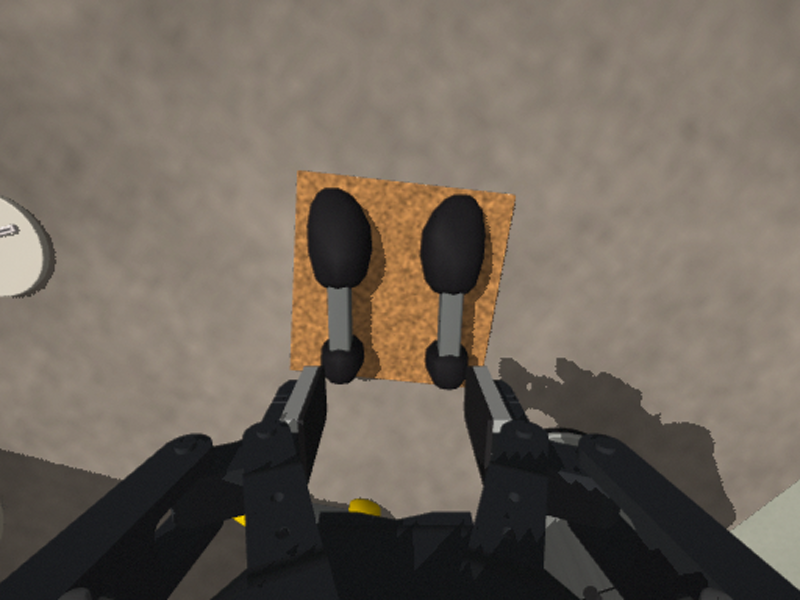

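Close-up: the two black trees with grey necks lie on the cork mat, necks from (340,288) to (340,355) and from (452,292) to (449,357). The yellow decoy is off the mat at (365,507) and (240,520), so the black pair is the one meant.

Run:
```python
from h import *
f=load('wrist');im=f['pixels'];hsv=cv2.cvtColor(im,cv2.COLOR_RGB2HSV)
N=lambda p:((p[0]+.5)*.64-.5,(p[1]+.5)*.64-.5)
for nm,c0,t0,b0 in(('L',340,292,352),('R',450.5,296,354)):
    # neck centreline: grey (low sat, mid value) per row
    pts=[]
    for v in range(int(t0*.64)+1,int(b0*.64)):
        row=im[v,int(c0*.64)-16:int(c0*.64)+16].astype(float); sat=hsv[v,int(c0*.64)-16:int(c0*.64)+16,1]
        m=(row.mean(1)>70)&(sat<70); u=np.where(m)[0]
        if len(u)>3: pts.append((v,int(c0*.64)-16+u.min(),int(c0*.64)-16+u.max()))
    pts=np.array(pts); mid=(pts[:,1]+pts[:,2])/2
    k=np.polyfit(pts[:,0],mid,1); A=onz(f,np.polyval(k,pts[0,0]),pts[0,0],40);B=onz(f,np.polyval(k,pts[-1,0]),pts[-1,0],40)
    d=A-B; yaw=np.degrees(np.arctan2(d[1],d[0]))
    wl=onz(f,pts[5,1]-.5,pts[5,0],40);wr=onz(f,pts[5,2]+.5,pts[5,0],40)
    heel=onz(f,np.polyval(k,N((0,{'L':355,'R':357}[nm]))[1]),N((0,{'L':355,'R':357}[nm]))[1],40)
    e=d/np.linalg.norm(d); print(nm,'rows',pts[0,0],pts[-1,0],'yaw',yaw.round(1),'len',np.linalg.norm(d).round(1),'width',np.linalg.norm(wl-wr).round(1),'heel end',heel.round(1),'origin est',(heel+53*e).round(1))
    tip={'L':(338,188),'R':(462,195)}[nm]; T=onz(f,*N(tip),20); print('  toe tip',T.round(1),'x of tip along from heel end',((T-heel)@e).round(1))
```

```text
L rows 187 223 yaw 37.8 len 54.6 width 18.2 heel end [ 495.7 -290.1   40. ] origin est [ 537.6 -257.6   40. ]
  toe tip [ 614.3 -197.9   20. ] x of tip along from heel end 150.2
R rows 190 225 yaw 39.1 len 53.3 width 21.1 heel end [ 558.6 -370.9   40. ] origin est [ 599.7 -337.5   40. ]
  toe tip [ 677.8 -286.    20. ] x of tip along from heel end 146.1
```

Run:
```python
from h import *
rel([530,-264,60],down(-51.5)); rel([530,-264,10],down(-51.5))
```

```text
t 14.0 pos [ 599.3 -274.1  259. ] F [ 0.6  0.4 -0.5] op 0.598
shift cm [-5.07  4.71 19.93] rot [0.12 0.22 0.5 ]
t 14.0 pos [ 599.3 -274.1  259. ] F [ 0.6  0.4 -0.5] op 0.598
shift cm [-5.05  4.7  24.93] rot [0.12 0.22 0.5 ]
```

Request:
{"name": "apply_moves", "arguments": {"targets": [[[0,-2,2,3,0,0,0.3],[0,-4,4,7,0.1,0.2,0.5],[0,-5.05,4.7,11,0.1,0.2,0.5],[0,-5.05,4.7,15,0.1,0.2,0.5],[0,-5.05,4.7,18,0.1,0.2,0.5],[0,-5.05,4.7,19.5,0.1,0.2,0.5],[0,-5.05,4.7,19.5,0.1,0.2,0.5],[0,-5.05,4.7,19.5,0.1,0.2,0.5]]]}}

```text
clock: 14.8
eef_pos: [531.0, -263.9, 65.3]
tcp_rot: [-3.141, -0.001, -0.898]
contact_force: [-0.9, -0.5, 0.9]
opening: 0.501
```

Run:
```python
from h import *
rel([530,-264,10],down(-51.5))
f=grab('wrist'); save(cv2.resize(f['pixels'],(800,600),interpolation=cv2.INTER_CUBIC),'w8')
im=f['pixels']
# where neck expected vs gray
```

```text
t 14.8 pos [ 531.  -263.9   65.3] F [-0.9 -0.5  0.9] op 0.501
shift cm [-0.06  0.09  5.53] rot [-0.01 -0.04  0.04]
```

View pics/w8.png

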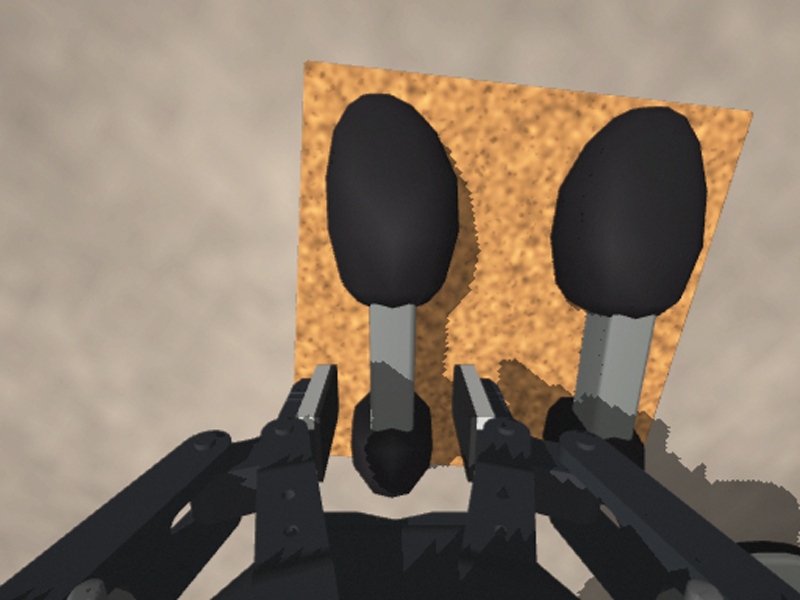

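Run:
```python
from h import *
f=load('wrist'); e=np.array([np.cos(np.radians(38.5)),np.sin(np.radians(38.5)),0])
for nm,o in(('L',[540,-256,0]),('R',[602,-335.5,0])):
    print(nm,[(x,z,(proj(f,np.array(o)+x*e+[0,0,z])/.64).round().tolist()) for x,z in((-53,40),(5,40),(5,46),(90,20))])
N=lambda p:((p[0]+.5)*.64-.5,(p[1]+.5)*.64-.5)
for p,z in(((392,428),40),((392,305),44),((377,95),20),((627,318),44),((605,440),40),((660,107),20)): print(p,onz(f,*N(p),z).round(1))
```

```text
L [(-53, 40, [393.0, 433.0]), (5, 40, [392.0, 315.0]), (5, 46, [392.0, 320.0]), (90, 20, [392.0, 103.0])]
R [(-53, 40, [609.0, 435.0]), (5, 40, [630.0, 317.0]), (5, 46, [638.0, 322.0]), (90, 20, [639.0, 105.0])]
(392, 428) [ 500.6 -286.8   40. ]
(392, 305) [ 548.5 -248.9   44. ]
(377, 95) [ 608.8 -193.2   20. ]
(627, 318) [ 604.7 -328.7   44. ]
(605, 440) [ 557.4 -368.9   40. ]
(660, 107) [ 677.4 -286.7   20. ]
```

Request:
{"name": "apply_moves", "arguments": {"targets": [[[0,-0.05,-0.2,2,0,0,0],[0,-0.05,-0.2,4,0,0,0],[0,-0.05,-0.2,5.3,0,0,0],[0,-0.05,-0.2,5.5,0,0,0],[0,-0.05,-0.2,5.5,0,0,0]]]}}

```text
clock: 15.35
eef_pos: [533.1, -262.8, 11.4]
tcp_rot: [-3.141, -0.002, -0.898]
contact_force: [-0.1, -0.6, -0.4]
opening: 0.499
```

Request:
{"name": "apply_moves", "arguments": {"newtons": 60, "targets": [[[-1,0,0,0,0,0,0],[-1,0,0,0,0,0,0],[-1,0,0,0,0,0,0],[-1,0,0,0,0,0,0],[-1,0,0,0,0,0,0]]]}}

```text
clock: 15.85
eef_pos: [534.0, -263.3, 12.7]
tcp_rot: [-3.14, -0.004, -0.898]
contact_force: [-0.6, -0.4, 6.2]
opening: 0.226
```

Request:
{"name": "apply_moves", "arguments": {"targets": [[[-1,0,0,-1,0,0,0],[-1,0,0,-3,0,0,0],[-1,0,0,-6,0,0,0],[-1,0,0,-10,0,0,0],[-1,0,0,-14,0,0,0],[-1,0,0,-17,0,0,0],[-1,0,0,-18,0,0,0],[-1,0,0,-18,0,0,0]]]}}

```text
clock: 16.65
eef_pos: [533.9, -263.3, 194.4]
tcp_rot: [-3.139, -0.007, -0.898]
contact_force: [0.2, -0.5, -1.4]
opening: 0.227
```

```bash
cat >> h.py <<'E'
def place(x,y,z,tx=-14):
    """tree in tray, toe to +y of seat frame; tree origin at (x,y) seat frame; z = TCP above pan"""
    Rs,o=seatT(); print('->',(o+Rs.apply([x,y+tx,z])).round(1)); return rel(o+Rs.apply([x,y+tx,z]),down(SYAW))
E
python3 - <<'E'
from h import *
print(r.sense()['wrist_torque']); place(35,0,150)
E
```

```text
[-0.03223039  0.01502716  0.00088692]
-> [618.9 291.3 198. ]
t 16.65 pos [ 533.9 -263.3  194.4] F [ 0.2 -0.5 -1.4] op 0.227
shift cm [-38.09 -41.19  -0.5 ] rot [-2.000e-02 -4.400e-01 -4.325e+01]
```

Neck gripped (19.3 mm) and lifted level. Now I carry the first tree to the rear slot of the tray.

Request:
{"name": "apply_moves", "arguments": {"targets": [[[-1,-2,-2,-0.5,0,0,-3],[-1,-5,-5.4,-0.5,0,0,-9],[-1,-8.2,-8.8,-0.5,0,0,-15],[-1,-11.5,-12.4,-0.5,0,0,-22],[-1,-15,-16.2,-0.5,0,0,-29],[-1,-18.4,-20,-0.5,0,-0.4,-36],[-1,-21.8,-23.6,-0.5,0,-0.4,-42],[-1,-25,-27,-0.5,0,-0.4,-43.3]]]}}

```text
clock: 17.45
eef_pos: [588.2, 102.4, 196.2]
tcp_rot: [3.141, 0.002, -0.139]
contact_force: [0.6, -0.5, -0.5]
opening: 0.22
```

Run:
```python
from h import *
place(35,0,110,-13)
```

```text
-> [619.1 292.3 158. ]
t 17.45 pos [588.2 102.4 196.2] F [ 0.6 -0.5 -0.5] op 0.22
shift cm [  0.44 -19.23   3.8 ] rot [0.06 0.13 0.28]
```

Request:
{"name": "apply_moves", "arguments": {"targets": [[[-1,0.1,-4,0,0,0,0.2],[-1,0.2,-8.5,0.5,0,0,0.3],[-1,0.3,-13,1.5,0,0,0.3],[-1,0.4,-17,2.5,0,0,0.3],[-1,0.4,-19.2,3.4,0,0,0.3],[-1,0.4,-19.2,3.8,0,0,0.3],[-1,0.4,-19.2,3.8,0,0,0.3],[-1,0.4,-19.2,3.8,0,0,0.3]]]}}

```text
clock: 18.25
eef_pos: [618.3, 290.4, 157.2]
tcp_rot: [3.139, 0.004, -0.145]
contact_force: [-0.7, 0.0, -0.8]
opening: 0.224
```

Run:
```python
from h import *
place(35,0,14.5,-13)
f=grab('wrist'); save(cv2.resize(f['pixels'],(800,600),interpolation=cv2.INTER_CUBIC),'w9')
Rs,o=seatT()
print('rim px',[(n,(proj(f,o+Rs.apply(X))/.64).round().tolist()) for n,X in dict(fl=(-95,107,40),rl=(91,107,40),rr=(91,-107,40)).items()])
im=f['pixels'][...,:].astype(int); m=((im.max(2)<45)).astype(np.uint8); n,l,st,c=cv2.connectedComponentsWithStats(m)
print([(st[i,:4].tolist(),int(st[i,4])) for i in range(1,n) if st[i,4]>400])
p,R,s=cur(); toe=p+R.apply([0,-103,-(20-8.7)]); print('toe tip px native',proj(f,toe).round(1))
```

```text
-> [619.1 292.3  62.5]
t 18.25 pos [618.3 290.4 157.2] F [-0.7  0.  -0.8] op 0.224
shift cm [ 0.09 -0.21  9.47] rot [ 0.13  0.2  -0.07]
rim px [('fl', [106.0, 62.0]), ('rl', [522.0, 60.0]), ('rr', [490.0, 462.0])]
[([194, 46, 116, 191], 15696), ([0, 245, 512, 139], 33982)]
toe tip px native [254.4  42.8]
```

Toe tip seen at row 46 against 43 predicted, so the tree sits right in the hand. I descend slowly.

Request:
{"name": "apply_moves", "arguments": {"targets": [[[-1,0.05,-0.2,1.5,0.1,0.2,0],[-1,0.1,-0.2,3.5,0.1,0.2,0],[-1,0.1,-0.2,5.5,0.1,0.2,0],[-1,0.1,-0.2,7.2,0.1,0.2,0],[-1,0.1,-0.2,8.6,0.1,0.2,0],[-1,0.1,-0.2,9.3,0.1,0.2,0],[-1,0.1,-0.2,9.4,0.1,0.2,0],[-1,0.1,-0.2,9.4,0.1,0.2,0]]]}}

```text
clock: 19.1
eef_pos: [619.9, 292.3, 64.2]
tcp_rot: [-3.141, -0.001, -0.145]
contact_force: [0.2, -0.0, -1.3]
opening: 0.22
```

Run:
```python
from h import *
place(35,0,12.7,-13); s=r.sense(); print(s['tcp_rot'],s['wrist_torque'])
```

```text
-> [619.1 292.3  60.7]
t 19.1 pos [619.9 292.3  64.2] F [ 0.2 -0.  -1.3] op 0.22
shift cm [-0.09  0.02  0.35] rot [-0.02 -0.07 -0.09]
[-3.14122243e+00 -1.19877169e-03 -1.45293249e-01] [-0.05700078  0.01936481 -0.05604226]
```

Request:
{"name": "apply_moves", "arguments": {"targets": [[[-1,0,0,0.15,0,0,0],[-1,0,0,0.3,0,0,0],[-1,0,0,0.35,0,0,0],[-1,0,0,0.35,0,0,0]]]}}

```text
clock: 19.5
eef_pos: [620.0, 292.4, 60.8]
tcp_rot: [-3.141, -0.001, -0.145]
contact_force: [-0.3, -0.8, -1.2]
opening: 0.221
```

Run:
```python
from h import *
place(35,0,12.7,-13)
```

```text
-> [619.1 292.3  60.7]
t 19.5 pos [620.  292.4  60.8] F [-0.3 -0.8 -1.2] op 0.221
shift cm [-0.09  0.02  0.01] rot [-0.03 -0.08 -0.1 ]
```

Request:
{"name": "apply_moves", "arguments": {"targets": [[[-1,0,0,0.1,0,0,0],[-1,0,0,0.2,0,0,0],[-1,0,0,0.2,0,0,0]]]}}

```text
clock: 19.8
eef_pos: [620.1, 292.4, 60.7]
tcp_rot: [-3.141, -0.002, -0.145]
contact_force: [-5.7, -2.7, 14.1]
opening: 0.227
```

Run:
```python
from h import *
place(35,0,12.7,-13)
```

```text
-> [619.1 292.3  60.7]
t 19.8 pos [620.1 292.4  60.7] F [-5.7 -2.7 14.1] op 0.227
shift cm [-0.1   0.03 -0.  ] rot [-0.04 -0.1  -0.09]
```

Contact at 14 N: the tree is down. I release and retreat upwards.

Request:
{"name": "apply_moves", "arguments": {"targets": [[[-0.4,0,0,-0.1,0,0,0],[-0.15,0,0,-0.1,0,0,0],[-0.1,0,0,-0.1,0,0,0],[-0.1,0,0,-0.1,0,0,0]]]}}

```text
clock: 20.2
eef_pos: [620.0, 292.4, 61.4]
tcp_rot: [-3.141, -0.001, -0.145]
contact_force: [0.9, 0.4, 0.0]
opening: 0.451
```

Request:
{"name": "apply_moves", "arguments": {"targets": [[[-0.1,0,0,-2,0,0,0],[-0.1,0,0,-5,0,0,0],[-0.1,0,0,-9,0,0,0],[-0.1,0,0,-13,0,0,0],[-0.1,0,0,-16,0,0,0],[-0.1,0,0,-16,0,0,0]]]}}

```text
clock: 20.8
eef_pos: [622.2, 293.4, 226.7]
tcp_rot: [-3.137, -0.008, -0.145]
contact_force: [0.6, 0.1, 0.4]
opening: 0.448
```

Run:
```python
from h import *
f=grab('wrist'); save(cv2.resize(f['pixels'],(800,600),interpolation=cv2.INTER_CUBIC),'w10')
im=f['pixels'].astype(int); m=((im.max(2)<48)).astype(np.uint8); m[240:]=0; n,l,st,c=cv2.connectedComponentsWithStats(m)
for i in range(1,n):
    if st[i,4]>300: print(st[i].tolist(), onz(f,st[i,0]+st[i,2]/2,st[i,1],72).round(1))
Rs,o=seatT(); print('expected toe tip',(o+Rs.apply([35,90,24])).round(1), proj(f,o+Rs.apply([35,90,24])).round(1))
e=np.array([np.cos(np.radians(38.5)),np.sin(np.radians(38.5)),0]); g=np.array([600.5,-334.5,0])-13*e
print('grasp R',g.round(1)); rel(g+[0,0,200],down(-51.5))
```

```text
[224, 84, 52, 84, 3587] [635. 393.  72.]
[234, 208, 34, 32, 765] [616.1 258.7  72. ]
expected toe tip [633.8 394.2  72. ] [248.6  82.9]
grasp R [ 590.3 -342.6    0. ]
t 20.85 pos [621.  292.9 223.9] F [ 0.4  0.9 -1.1] op 0.451
shift cm [ 6.15 63.33  2.24] rot [-0.28 -0.22 43.18]
```

The first tree is in its slot, toe tip at (635,393) against (634,394) planned. Now for the second tree.

Request:
{"name": "apply_moves", "arguments": {"targets": [[[0,0.4,4,0,0,0,3],[0,0.9,9,0,0,0,9],[0,1.4,14,0,0,0,15],[0,1.9,19,0,0,0,22],[0,2.4,24,0,-0.2,-0.2,29],[0,2.8,29,0,-0.3,-0.2,36],[0,3.3,34,0,-0.3,-0.2,43.2],[0,3.8,39,0,-0.3,-0.2,43.2]]]}}

```text
clock: 21.65
eef_pos: [601.0, -98.7, 221.4]
tcp_rot: [3.14, 0.001, -0.904]
contact_force: [0.6, -0.2, 0.6]
opening: 0.5
```

Run:
```python
from h import *
rel([590.3,-342.6,120],down(-51.5))
```

```text
t 21.65 pos [601.  -98.7 221.4] F [ 0.6 -0.2  0.6] op 0.5
shift cm [18.51 15.92 10.14] rot [ 0.1   0.07 -0.27]
```

Request:
{"name": "apply_moves", "arguments": {"targets": [[[0,3.5,3,0,0,0,-0.2],[0,7,6,1,0,0,-0.3],[0,10.5,9,3,0,0,-0.3],[0,14,12,5.5,0,0,-0.3],[0,17,14.6,8,0,0,-0.3],[0,18.5,15.9,10,0,0,-0.3],[0,18.5,15.9,10.1,0,0,-0.3],[0,18.5,15.9,10.1,0,0,-0.3]]]}}

```text
clock: 22.45
eef_pos: [589.2, -341.8, 118.6]
tcp_rot: [3.139, 0.005, -0.899]
contact_force: [-0.4, -0.2, 0.3]
opening: 0.5
```

Run:
```python
from h import *
f=grab('wrist'); im=f['pixels'];hsv=cv2.cvtColor(im,cv2.COLOR_RGB2HSV)
save(cv2.resize(im,(800,600),interpolation=cv2.INTER_CUBIC),'w11')
m=((im.min(2)>70)&(hsv[...,1]<50)).astype(np.uint8)
e=np.array([np.cos(np.radians(38.5)),np.sin(np.radians(38.5)),0]); o=np.array([600.5,-334.5,0])
for x in(5,-53): print('pred',x,proj(f,o+x*e+[0,0,40]).round(1))
blk=(im.max(2)<48)
for v in range(150,260,6):
    print(v,''.join('#' if b else ('+' if c else '.') for b,c in zip(blk[v,195:320],m[v,195:320])))
rel([590.3,-342.6,10],down(-51.5))
```

```text
pred 5 [254.  179.3]
pred -53 [254.  240.9]
150 ..................................############################################################........................+++++++
156 ...................................#########################################################.........................++++++++
162 .....................................######################################################.........................+++++++++
168 ........................................################################################...........................++++++++++
174 ............................................#######################################...............................+++++++++++
180 ....................................................++++++++++++++++++++++........................................+++++++++++
186 ....................................................++++++++++++++++++++++......................................+++++++++++++
192 ....................................................++++++++++++++++++++++.....................................++++++++++++++
198 ............
[... 822 characters left out ...]
+++++++++++++++++++.########..............###.+++++++++++++++++++++++++
240 .....+++++++++.######......................#########+++++++++++++++++++++.#########............######.++++++++++.....++++++++
246 ##++++++++++.########......................########################################............########.++++++++++#########.+
252 ++++++++++.##########.....................#########################################............##########.++++++++++.########
258 ++++++++.############.......................#######################################...........#############.+++++++++++######
t 22.5 pos [ 590.1 -341.5  119.8] F [0.8 0.1 0.7] op 0.495
shift cm [ 0.13  0.03 10.98] rot [0.11 0.16 0.03]
```

The neck is vertical in view at columns 247-268 (centre 257.5 against 254 predicted), so I shift 3 mm in tool x and descend.

Request:
{"name": "apply_moves", "arguments": {"targets": [[[0,0.2,0.05,3,0.1,0.1,0],[0,0.4,0.05,6,0.1,0.1,0],[0,0.4,0.05,8.5,0.1,0.1,0],[0,0.4,0.05,10.3,0.1,0.1,0],[0,0.4,0.05,10.9,0.1,0.1,0],[0,0.4,0.05,10.9,0.1,0.1,0]]]}}

```text
clock: 23.1
eef_pos: [592.1, -344.1, 10.8]
tcp_rot: [3.141, 0.001, -0.897]
contact_force: [-0.6, 0.5, -0.2]
opening: 0.502
```

Request:
{"name": "apply_moves", "arguments": {"newtons": 60, "targets": [[[-1,0,0,0,0,0,0],[-1,0,0,0,0,0,0],[-1,0,0,0,0,0,0],[-1,0,0,0,0,0,0],[-1,0,0,0,0,0,0]]]}}

```text
clock: 23.6
eef_pos: [593.1, -344.7, 12.5]
tcp_rot: [-3.141, -0.001, -0.898]
contact_force: [-0.3, 0.8, 6.8]
opening: 0.222
```

Request:
{"name": "apply_moves", "arguments": {"targets": [[[-1,0,0,-1,0,0,0],[-1,0,0,-3,0,0,0],[-1,0,0,-6,0,0,0],[-1,0,0,-10,0,0,0],[-1,0,0,-14,0,0,0],[-1,0,0,-17,0,0,0],[-1,0,0,-18.5,0,0,0],[-1,0,0,-18.5,0,0,0]]]}}

```text
clock: 24.4
eef_pos: [593.9, -345.3, 200.2]
tcp_rot: [-3.139, -0.005, -0.898]
contact_force: [-0.2, 0.5, -1.8]
opening: 0.221
```

Run:
```python
from h import *
print(r.sense()['wrist_torque']); place(-32,0,150,-13)
```

```text
[-0.05028707  0.00035809 -0.04164821]
-> [552.8 301.9 198. ]
t 24.4 pos [ 593.9 -345.3  200.2] F [-0.2  0.5 -1.8] op 0.221
shift cm [-5.317e+01 -3.712e+01  5.000e-02] rot [-2.000e-02 -3.100e-01 -4.321e+01]
```

Request:
{"name": "apply_moves", "arguments": {"targets": [[[-1,-2.5,-1.8,0,0,0,-3],[-1,-6.5,-4.5,0,0,0,-9],[-1,-10.5,-7.3,0,0,0,-15],[-1,-14.6,-10.2,0,0,0,-22],[-1,-18.7,-13,0,0,0,-29],[-1,-22.8,-15.9,0,0,-0.3,-36],[-1,-26.8,-18.7,0,0,-0.3,-42],[-1,-30.8,-21.5,0,0,-0.3,-43.2]]]}}

```text
clock: 25.2
eef_pos: [568.3, 31.4, 197.2]
tcp_rot: [3.141, 0.003, -0.14]
contact_force: [1.3, 0.2, -1.2]
opening: 0.222
```

Run:
```python
from h import *
place(-32,0,115,-13)
```

```text
-> [552.8 301.9 163. ]
t 25.2 pos [568.3  31.4 197.2] F [ 1.3  0.2 -1.2] op 0.222
shift cm [ -5.31 -26.56   3.42] rot [0.02 0.15 0.2 ]
```

Request:
{"name": "apply_moves", "arguments": {"targets": [[[-1,-0.9,-4.5,0,0,0,0.2],[-1,-1.9,-9.5,0,0,0.1,0.2],[-1,-2.9,-14,0,0,0.1,0.2],[-1,-3.8,-18.5,0.5,0,0.1,0.2],[-1,-4.6,-23,1.5,0,0.1,0.2],[-1,-5.3,-26,2.5,0,0.1,0.2],[-1,-5.3,-26.6,3.4,0,0.1,0.2],[-1,-5.3,-26.6,3.4,0,0.1,0.2]]]}}

```text
clock: 26.0
eef_pos: [551.0, 302.1, 159.9]
tcp_rot: [3.138, 0.005, -0.142]
contact_force: [-1.0, 0.3, -1.9]
opening: 0.222
```

Request:
{"name": "apply_moves", "arguments": {"targets": [[[-1,0,0,0,0,0,0],[-1,0,0,0,0,0,0]]]}}

```text
clock: 26.2
eef_pos: [550.7, 300.6, 159.3]
tcp_rot: [3.137, 0.006, -0.143]
contact_force: [-0.7, 0.1, -1.6]
opening: 0.219
```

Run:
```python
from h import *
place(-32,0,15,-13); f=grab('wrist'); im=f['pixels']
m=(im.max(2)<48).astype(np.uint8); m[240:]=0; n,l,st,c=cv2.connectedComponentsWithStats(m)
print([st[i].tolist() for i in range(1,n) if st[i,4]>300])
p,R,s=cur(); print('held toe tip px pred',proj(f,p+R.apply([0,-103,-(20-8.5)])).round(1))
```

```text
-> [552.8 301.9  63. ]
t 26.2 pos [550.7 300.6 159.3] F [-0.7  0.1 -1.6] op 0.219
shift cm [ 0.24 -0.2   9.63] rot [0.27 0.36 0.04]
[[196, 48, 176, 190, 16000], [142, 79, 32, 76, 430]]
held toe tip px pred [254.3  42.6]
```

Request:
{"name": "apply_moves", "arguments": {"targets": [[[-1,0.1,-0.2,1.5,0.2,0.3,0],[-1,0.2,-0.2,3.5,0.2,0.3,0],[-1,0.2,-0.2,5.5,0.2,0.3,0],[-1,0.2,-0.2,7.2,0.2,0.3,0],[-1,0.2,-0.2,8.6,0.2,0.3,0],[-1,0.2,-0.2,9.4,0.2,0.3,0],[-1,0.2,-0.2,9.6,0.2,0.3,0],[-1,0.2,-0.2,9.6,0.2,0.3,0]]]}}

```text
clock: 27.05
eef_pos: [553.1, 302.0, 64.0]
tcp_rot: [3.141, -0.0, -0.143]
contact_force: [0.6, 0.8, -1.6]
opening: 0.221
```

Run:
```python
from h import *
place(-32,0,12.5,-13)
```

```text
-> [552.8 301.9  60.5]
t 27.05 pos [553.1 302.   64. ] F [ 0.6  0.8 -1.6] op 0.221
shift cm [-0.03  0.02  0.35] rot [ 0.03 -0.    0.01]
```

Request:
{"name": "apply_moves", "arguments": {"targets": [[[-1,0,0,0.15,0,0,0],[-1,0,0,0.3,0,0,0],[-1,0,0,0.38,0,0,0],[-1,0,0,0.42,0,0,0],[-1,0,0,0.42,0,0,0]]]}}

```text
clock: 27.55
eef_pos: [553.3, 302.2, 60.5]
tcp_rot: [3.141, -0.001, -0.143]
contact_force: [-1.6, -1.1, 4.2]
opening: 0.223
```

Run:
```python
from h import *
place(-32,0,12.5,-13)
```

```text
-> [552.8 301.9  60.5]
t 27.55 pos [553.3 302.2  60.5] F [-1.6 -1.1  4.2] op 0.223
shift cm [-0.05  0.04  0.  ] rot [ 0.01 -0.03  0.02]
```

Light contact (4 N); release, retreat, and check.

Request:
{"name": "apply_moves", "arguments": {"targets": [[[-0.4,0,0,0,0,0,0],[-0.2,0,0,0,0,0,0],[-0.15,0,0,0,0,0,0],[-0.15,0,0,0,0,0,0]]]}}

```text
clock: 27.95
eef_pos: [553.2, 302.2, 60.4]
tcp_rot: [3.141, -0.0, -0.143]
contact_force: [-0.0, -0.6, 0.3]
opening: 0.424
```

Request:
{"name": "apply_moves", "arguments": {"targets": [[[-0.15,0,0,-2,0,0,0],[-0.15,0,0,-5,0,0,0],[-0.15,0,0,-9,0,0,0],[-0.15,0,0,-13.5,0,0,0],[-0.15,0,0,-18,0,0,0],[-0.15,0,0,-22,0,0,0],[-0.15,0,0,-22,0,0,0]]]}}

```text
clock: 28.65
eef_pos: [555.8, 303.7, 287.0]
tcp_rot: [-3.136, -0.009, -0.143]
contact_force: [0.4, 0.7, -0.1]
opening: 0.426
```

Run:
```python
from h import *
p,R,s=cur();print(s['clock'],p.round(1))
f=grab('wrist'); im=f['pixels']; save(cv2.resize(im,(800,600),interpolation=cv2.INTER_CUBIC),'w12')
Rs,o=seatT()
for n,X in dict(fl=(-97,107,40),rl=(89,107,40),rr=(89,-107,40),fr=(-97,-107,40),toeR=(35,90,24),toeF=(-32,90,24),heelR=(35,-53,40),heelF=(-32,-53,40)).items(): print(n,(proj(f,o+Rs.apply(X))/.64).round().tolist())
```

```text
28.65 [555.8 303.7 287. ]
fl [302.0, 112.0]
rl [551.0, 112.0]
rr [525.0, 371.0]
fr [317.0, 372.0]
toeR [473.0, 138.0]
toeF [389.0, 138.0]
heelR [468.0, 315.0]
heelF [390.0, 315.0]
```

View pics/w12.png

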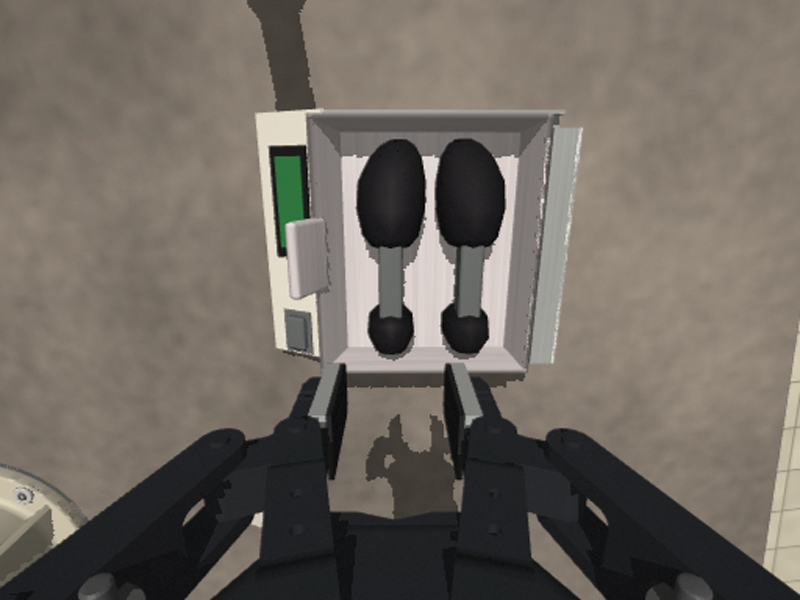

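Both trees lie flat side by side in the tray, toe tips at (400,140) and (467,140). The tray rim is within about 6 px of its seat, the flange is hidden under the lip, and the tare key at (297,332) is untouched. Handing in.

```bash
python3 -c "
from rig import r
print(r.sense()['contact_force'].round(1)); print(r.sign_off())"
```

```text
[ 0.   0.2 -1. ]
the job is handed in; nothing more can be done
None
```

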